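# Gauge the iron stand's sleeve and show the tip to the camera

### The arm

A 6-joint arm with a two-finger parallel gripper is mounted at the origin on the work surface. World frame = base frame: x ahead of the robot, y to its left, z up, the work surface at z = 0. Lengths are in m, angles in rad, forces in N, time in s.
With the tool pointing down it reaches from about 0.3 to 0.875 m from the base axis. Payload 6.4 kg.
Tool frame: the origin (TCP) lies at the very end of the fingers, on their centre line; the grasp point (between the pads) lies 19 mm behind it (ctrl.grip_point_offset is the z of the grasp point in the tool frame, in m); z points along the fingers, y is the direction in which the jaws open and shut (so a half turn about z gives the same grasp; the last joint's range is limited). The gripper opens to 85 mm and grips with 20 to 120 N. Pads are 22 mm wide; open, the fingers measure 114 mm over their backs; the gripper's body (76 mm by 85 mm) begins 54 mm behind the grasp point. The pads swing forward as they close: fully open they stand 13 mm farther back than shut.
Start: joints at [-0.206, 0.181, 1.607, -0, 1.354, -0.206], TCP at [0.575, 0, 0.231] pointing down, gripper open.
Joint ranges: [-2.99, 2.99], [-0.89, 2.07], [0.3, 2.58], [-1.14, 4.28], [0, 2.63], [-3.12, 3.12]. Speed limits (rad/s): [2.57, 2.57, 3.01, 3.14, 3.14, 3.14].

### API

Orientations are given as a unit quaternion [w, x, y, z].
In Python, from bench import status, cams, ctrl gives the robot as it stands.
- The arm moves only by the shell command python3 -m handwheel 'ROWS'. ROWS is JSON, a list of rows, each an object with "grip": the finger opening in cm, from 0 to 8.54; "linear": the shift along the tool's x, y, z in cm, a list of three; "rotation": the turn, a rotation vector about the tool's x, y, z in degrees, a list of three. A call has 1 to 12 rows; each row is the pose to reach, as a shift and turn from the pose commanded when the call began, along the tool's axes at that moment; what a row does not reach only later rows make up. A row lasts 1/12 s, in which the tool goes at most 41.7 mm and 7.16 degrees, less where a joint would pass 70% of its speed; a pose out of reach is approached as far as the arm can. A call with a gripper value outside its range is refused whole. The fingers move at their own pace and stop on an object; the grip force is fixed at half the most. Time passes only in rows, so rows that repeat a pose let the fingers close. It gives the time, the measured TCP pose, the force and the opening at its end, in the units of the state.
- status.get_obs(): the state, without advancing time (a new reading comes with each control period).
- cams.camera(name): name is "scene" or "side" or "wrist"; returns the picture (384x512x3 uint8, red, green, blue); there is no depth.
- cams.camera_info(name): a dict with "fovy" (degrees; the focal length in pixels is half the picture's height over the tangent of half this angle, whatever the lens; pixels are square), "cx", "cy" (the principal point, pixels), "k1" (the pictures are not rectified: a ray, as slopes to the right and down, at radius r is drawn at 1 + k1 r^2 times it, then the intrinsics apply), "world_from_camera" (4x4, takes a point from camera to world coordinates); the wrist camera has in their place "mount" (4x4, takes a point from camera to tool coordinates, whose origin is the TCP and whose axes are the flange's). Camera axes: x right, y down, z forward; pixel columns grow to the right and rows downward; lengths in m; the calibration is good to about 2 mm. A picture is of the moment at which its call begins: read the wrist's pose just before it. camera_info takes no time and is no camera call.
- ctrl.hand_in(): hands the job in, once; it reports no verdict.
The state is a dict: "time_s": time; "q": joint angles; "dq": joint speeds; "joint_efforts": joint torques, N m; "eef_pos": TCP position; "eef_rot": TCP orientation; "wrist_force": force on the tool from outside, world axes, zero at the start; "torque": the same for the moment, N m; "opening": opening from 0.0 (shut) to 1.0 (fully open).
Only numpy, scipy, OpenCV 4.12 (cv2) and the standard library are available. Lean on these libraries where they do the work, as an engineer would, in place of code of your own. Each camera call takes 0.05 s, during which the arm holds its last target.

### The job

Take the depth gauge from its rest by the yellow handle and slide its rod down the sloping sleeve of the blue soldering-iron stand, without forcing it, until the red collar sits flush on the sleeve's mouth; then draw it right out. Hold the gauge level in front of the inspection camera, crosswise to its line of sight, with the orange tip in the middle of the view about 35 mm from the lens, and finish there, still gripping it and keeping it still. Do not touch the camera, and leave the multimeter, the solder spool and the tip-cleaner tin where they are.

Things in the scene. Friction and masses are not known exactly. Their poses are not given: they have to be found in the camera images.
- gauge: depth gauge, 80 to 170 g. Origin: centre of its yellow handle (90 long, 16 x 16 mm, black bands near the ends). Towards the tip (own -x) follow, from x = -45, a red collar (30 mm diameter, 8 thick) and a rod (8 mm diameter, 90 long) with orange tip. Starts level in the rest, z up, axis 55 mm above the bench, tip roughly towards the robot; the handle's middle is free on both sides and 43 mm below
- tip (a point): the end point of the gauge's orange tip, on the rod axis, 143 mm from the handle's centre (gauge x = -143 mm); axes as the gauge
- collar (a point): centre of the red collar's stop face (the face towards the tip), on the rod axis, 53 mm from the handle's centre (gauge x = -53 mm); axes as the gauge
- rest: black gauge rest, fixed to the bench: base 210 (x) x 60 x 12 mm, origin under its centre, z up. Two open-topped forks hold the gauge: one, 12 mm thick, top 55 mm up, at x = +81 mm under the rear end of the handle, one, top 59 mm up, at x = -55 mm under the rod. The handle's centre starts at about x = +45 mm, its tip to -x
- stand: blue soldering-iron stand, fixed to the bench, base plate 160 x 100 x 12 mm (x from -125 to +35 mm). Origin on the bench directly below the centre of the sleeve's mouth; the mouth looks to its +x and upwards; z up.
- sleeve: aluminium sleeve on the stand: straight tube 110 mm long, open at both ends, 24 mm outside, bore 12 mm; its last 8 mm flare to a mouth of 20 mm bore, 32 mm outside. It slopes 35 degrees from the horizontal. Origin at the lower end on the bore axis; z along the bore, up and out of the mouth; y level. The rod goes in along -z, 90 mm deep until the collar meets the mouth; nothing else stops it
- mouth (a point): centre of the sleeve's mouth plane, on the bore axis, 115 mm above the bench; axes as the sleeve (z out of the mouth)
- camera: inspection camera on a pillar, fixed to the bench: base 90 x 90 x 12 mm, grey housing 48 x 50 x 48 mm and black lens barrel 38 mm in diameter, highest point 144 mm above the bench. Origin on the bench under the camera; it looks level along its own +y; z up, x crosswise.
- lens (a point): centre of the lens' front face (white ring around it), 120 mm above the bench, 40 mm in +y of the camera's origin; axes as the camera: y is the line of sight, x crosswise (level), z up
- multimeter: bystander: red multimeter lying flat, 85 x 170 x 38 mm, origin under its centre, long along its y
- spool: bystander: upright red solder spool, 60 mm diameter, 34 mm high, origin under its centre
- tin: bystander: round red tip-cleaner tin, 72 mm diameter, 31 mm high, origin under its centre
Mind the look-alikes: they are no part of the job. There is more than one size of the gauge; the job needs the larger. What is shaped like the rest but turquoise is not meant.

How it is judged:
On the way, in this order (a step that is already met when the one before it is completed fails the run):
1. the gauge, held in the gripper, is in the sleeve with its collar seated on the mouth (z of collar in the frame of mouth below 0.004 m and x of collar in the frame of mouth between -0.006 and 0.006 m and y of collar in the frame of mouth between -0.006 and 0.006 m and angle between the x axis of gauge and the z axis of sleeve, either way round below 0.12 rad and z of tip in the frame of mouth below -0.08 m and contact force between gauge and the fingers above 1 N), for 0.2 s.
2. the gauge is drawn right out of the sleeve, still held (z of tip in the frame of mouth above 0.015 m and contact force between gauge and the fingers above 1 N), for 0.1 s.
At the end, for the whole second after the job is handed in: The gauge is held still in the gripper, touching nothing else on the bench, level within 0.1 rad, within 0.35 rad of square to the camera's line of sight, its tip within 12 mm sideways and 12 mm up or down of the lens axis and 18 to 52 mm in front of the lens (contact force between gauge and the fingers above 1 N and contact force between gauge and camera below 0.3 N and contact force between gauge and stand below 0.3 N and contact force between gauge and sleeve below 0.3 N and contact force between gauge and rest below 0.3 N and contact force between gauge and multimeter below 0.3 N and contact force between gauge and spool below 0.3 N and contact force between gauge and tin below 0.3 N and x of tip in the frame of lens between -0.012 and 0.012 m and z of tip in the frame of lens between -0.012 and 0.012 m and y of tip in the frame of lens between 0.018 and 0.052 m and angle between gauge's own x axis and vertical between 1.4708 and 1.6708 rad and angle between the x axis of gauge and the x axis of camera, either way round below 0.35 rad and linear speed of gauge below 0.02 m/s and height (world z) of gauge above 0.09 m); the arm keeps its last pose, push and grip.
It fails at once if the camera is touched (contact force between camera and gauge above 1 N or contact force between camera and the arm above 1 N or contact force between camera and the fingers above 1 N).
It fails at once if the gauge is forced against the stand (over 45 N) (contact force between gauge and sleeve above 45 N or contact force between gauge and stand above 45 N).
It fails at once if a bystander is moved more than 20 mm (distance of any of multimeter, spool, tin from where it was at the start of the episode above 0.02 m).
It also fails if it takes over 64 s, if anything falls off the work surface, if the arm or the gripper's body presses on something with over 40 N, if the wrist force passes 120 N, or if a joint passes its speed limit or range.

## Working session

There is one attempt and no reset: what is moved stays moved. The work goes in short steps, Python scripts to look and compute and a shell command to move; the robot and the scene stay as the last step left them, time stands still between calls to the robot, and variables do not carry over. Pictures are saved under pics/ and viewed, and the job is handed in when it is done.

```bash
ls; mkdir -p pics
python3 - <<'E'
from bench import status,cams,ctrl
import cv2
print(status.get_obs()); print(ctrl.grip_point_offset)
for n in ["scene","side","wrist"]:
    print(n,cams.camera_info(n))
    cv2.imwrite(f"pics/{n}0.png",cams.camera(n)[:,:,::-1])
E
```

```text
pics
{'time_s': 0.0, 'q': array([-2.06326796e-01,  1.81563300e-01,  1.60803800e+00,  2.59501150e-06,
        1.35380767e+00, -2.06288076e-01]), 'dq': array([-0.00089953, -0.0003623 , -0.00102555,  0.00164647,  0.00032354,
        0.00031448]), 'joint_efforts': array([ 3.41415571e-04, -4.44869328e+01, -3.51340663e+01, -2.51131587e-04,
        9.11703974e-03,  3.43231875e-05]), 'eef_pos': array([5.74428280e-01, 1.22587463e-04, 2.30357155e-01]), 'eef_rot': array([-7.60785347e-04,  7.07120377e-01,  7.07092602e-01, -4.95940845e-04]), 'wrist_force': array([-0.13878978,  0.02754265,  0.497104  ]), 'torque': array([ 0.01529167,  0.04260123, -0.04630733]), 'opening': 1.0008836900498481}
-0.0187
scene {'fovy': 47.57432395326431, 'cx': 252.89070060670983, 'cy': 187.94151803648, 'k1': -0.11884765451604062, 'world_from_camera': array([[-0.55284698,  0.72507276, -0.41064549,  0.91083144],
       [ 0.8332557 ,  0.47706431, -0.27945409,  0.35182818],
       [-0.00672024, -0.49666804, -0.86791457,  0.97704589],
       [ 0.        ,  0.        ,  0.        ,  1.        ]])}
side {'fovy': 51.85814893893046, 'cx': 255.89895410834225, 'cy': 200.4101352500649, 'k1': -0.08350843016492725, 'world_from_camera': array([[ 0.6934166 , -0.44699424,  0.56512792, -0.12982029],
       [-0.72034606, -0.41200567,  0.55799004, -0.59540889],
       [-0.01658243, -0.79400722, -0.60768211,  0.79531053],
       [ 0.        ,  0.        ,  0.        ,  1.        ]])}
wrist {'fovy': 69.69178078795463, 'cx': 257.09377549741214, 'cy': 190.24555281252483, 'k1': -0.05606027245958236, 'mount': array([[-8.16894763e-05, -9.59874983e-01, -2.80428263e-01,
         6.99805319e-02],
       [ 9.99999873e-01,  6.10641429e-05, -5.00318362e-04,
         3.53567548e-05],
       [ 4.97367190e-04, -2.80428268e-01,  9.59874856e-01,
        -1.42505270e-01],
       [ 0.00000000e+00,  0.00000000e+00,  0.00000000e+00,
         1.00000000e+00]])}
```

View pics/scene0.png

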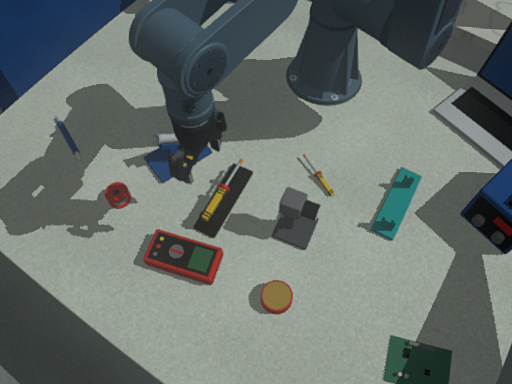

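View pics/side0.png

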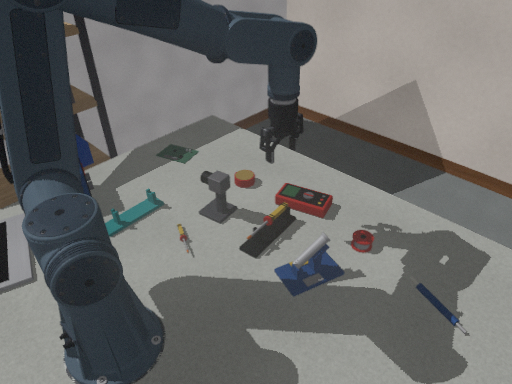

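View pics/wrist0.png

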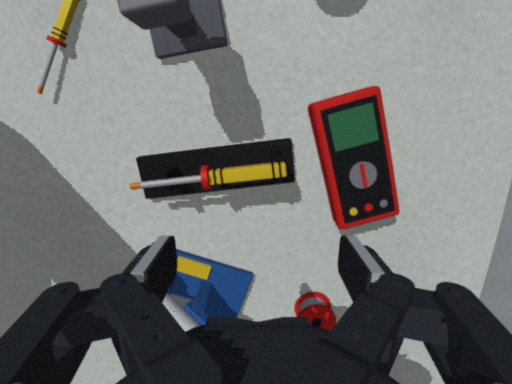

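```bash
cat > h.py <<'E'
import numpy as np, cv2
from bench import status,cams,ctrl
from scipy.spatial.transform import Rotation as R
def pose(o=None):
    o=o or status.get_obs(); q=o['eef_rot']; T=np.eye(4)
    T[:3,:3]=R.from_quat([q[1],q[2],q[3],q[0]]).as_matrix(); T[:3,3]=o['eef_pos']; return T
def cam(n,T=None):
    i=cams.camera_info(n); W=i['world_from_camera'] if n!='wrist' else (pose() if T is None else T)@i['mount']
    f=192/np.tan(np.radians(i['fovy']/2)); K=np.array([[f,0,i['cx']],[0,f,i['cy']],[0,0,1.]])
    return W,K,np.array([i['k1'],0,0,0,0.])
def ray(n,uv,T=None):
    W,K,d=cam(n,T); p=cv2.undistortPoints(np.array([[uv]],float),K,d)[0,0]
    v=W[:3,:3]@np.array([p[0],p[1],1]); return W[:3,3],v/np.linalg.norm(v)
def onz(n,uv,z,T=None):
    c,v=ray(n,uv,T); return c+v*(z-c[2])/v[2]
def tri(*rs):
    A=0;b=0
    for c,v in rs:
        P=np.eye(3)-np.outer(v,v); A=A+P; b=b+P@c
    x=np.linalg.solve(A,b); return x,[np.linalg.norm((np.eye(3)-np.outer(v,v))@(x-c)) for c,v in rs]
def proj(n,X,T=None):
    W,K,d=cam(n,T); X=np.atleast_2d(X); Y=(X-W[:3,3])@W[:3,:3]
    return cv2.projectPoints(Y,np.zeros(3),np.zeros(3),K,d)[0][:,0]
def grab(n,name):
    T=pose(); im=cams.camera(n)[:,:,::-1].copy(); cv2.imwrite(f'pics/{name}.png',im); return T,im
def crop(im,x0,y0,w,h,s,name):
    cv2.imwrite(f'pics/{name}.png',cv2.resize(im[y0:y0+h,x0:x0+w],None,fx=s,fy=s,interpolation=cv2.INTER_CUBIC))
E
python3 - <<'E'
from h import *
im=cv2.imread('pics/side0.png'); crop(im,190,160,190,140,4,'sc1')
im=cv2.imread('pics/scene0.png'); crop(im,130,120,200,140,4,'sc2')
E
```

```text
(no output)
```

View pics/sc1.png

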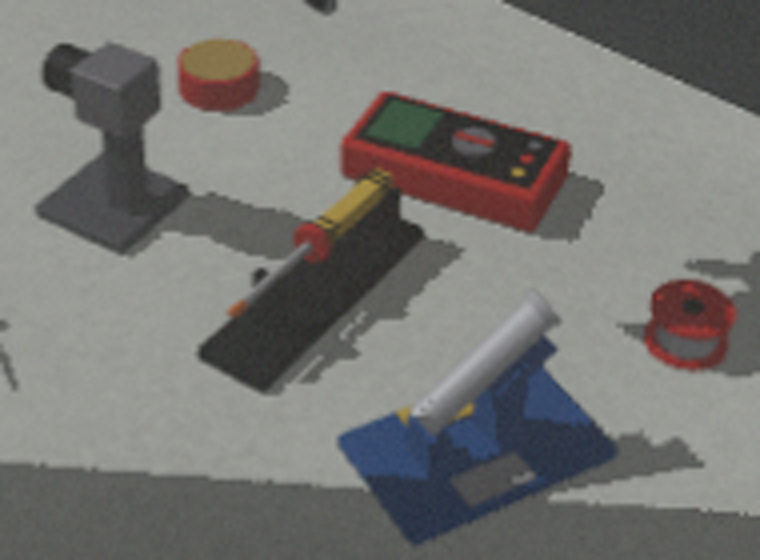

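View pics/sc2.png

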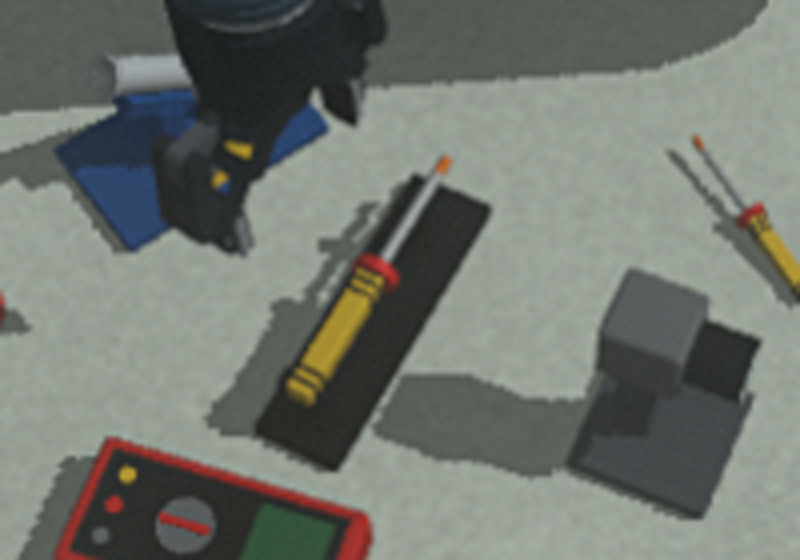

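Run:
```python
from h import *
T=pose()
w=cv2.imread('pics/wrist0.png'); crop(w,110,120,210,100,3.8,'w1')
crop(w,100,220,240,120,3.3,'w2')
for n,uv in [('wrist',(135,186)),('scene',(130+444/4,120+163/4)),('side',(190+238/4,160+310/4))]:
    print('tip',n,onz(n,uv,.055,T))
for n,uv in [('wrist',(206,178)),('scene',(130+378/4,120+270/4)),('side',(190+312/4,160+243/4))]:
    print('collar',n,onz(n,uv,.055,T))
for n,uv in [('wrist',(287,170)),('scene',(130+302/4,120+388/4)),('side',(190+385/4,160+182/4))]:
    print('handle end',n,onz(n,uv,.055,T))
# stand guess from side: mouth centre approx, lower end
print('mouth',onz('side',(190+541/4,160+312/4),.115), 'low',onz('side',(190+430/4,160+412/4),.115-.110*np.sin(np.radians(35))))
s=(130+105/4,120+77/4); print('mouth scene',onz('scene',s,.115)); 
print(tri(ray('side',(190+541/4,160+312/4)),ray('scene',s)))
```

```text
tip wrist [ 0.4263634  -0.01748109  0.055     ]
tip scene [ 0.42503739 -0.01404397  0.055     ]
tip side [ 0.42577579 -0.01910616  0.055     ]
collar wrist [ 0.51344438 -0.00762168  0.055     ]
collar scene [ 0.51166011 -0.00368157  0.055     ]
collar side [ 0.5126948  -0.00840377  0.055     ]
handle end wrist [0.60940458 0.00209026 0.055     ]
handle end scene [0.60165094 0.00528599 0.055     ]
handle end side [ 0.60270547 -0.00085604  0.055     ]
mouth [ 0.50904642 -0.20719748  0.115     ] low [ 0.44348403 -0.17465711  0.05190659]
mouth scene [ 0.51864153 -0.20066074  0.115     ]
(array([ 0.51543499, -0.20407388,  0.1087782 ]), [np.float64(0.0006687816559981348), np.float64(0.0006687816559982823)])
```

View pics/w1.png

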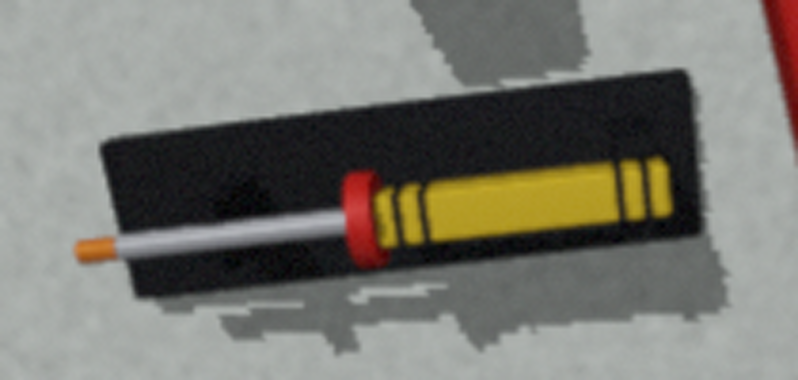

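View pics/w2.png

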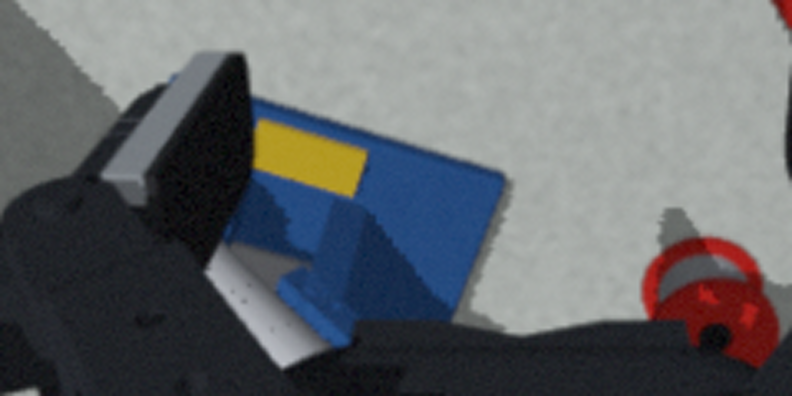

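Run:
```python
from h import *
C=[(568,467),(703,518),(760,340)]
for c in C: print('sc',onz('scene',(130+c[0]/4,120+c[1]/4),.012))
for c in [(37,208),(122,250),(188,188)]: print('side base',onz('side',(190+c[0]/4,160+c[1]/4),.012))
for c in [(634,268),(708,300),(690,360),(602,333)]: print('sc hous top',onz('scene',(130+c[0]/4,120+c[1]/4),.144))
for c in [(75,75),(115,43),(158,62),(118,88)]: print('side hous top',onz('side',(190+c[0]/4,160+c[1]/4),.144))
print('barrel side', onz('side',(190+60/4,160+68/4),.12))
w=cv2.imread('pics/side0.png'); crop(w,190,160,60,60,10,'s3')
# stand plate corners
for c in [(338,440),(415,545),(617,455)]: print('plate side',onz('side',(190+c[0]/4,160+c[1]/4),.012))
for c in [(57,152),(132,250),(328,128)]: print('plate scene',onz('scene',(130+c[0]/4,120+c[1]/4),.012))
for c in [(505,175),(250,97)]: print('plate wrist',onz('wrist',(100+c[0]/3.3,220+c[1]/3.3),.012,pose()))
```

```text
sc [0.5415551  0.15412383 0.012     ]
sc [0.52539843 0.23858448 0.012     ]
sc [0.40292828 0.20850575 0.012     ]
side base [0.43380257 0.21376068 0.012     ]
side base [0.44549826 0.12638698 0.012     ]
side base [0.5326522  0.14426551 0.012     ]
sc hous top [0.47149853 0.14792169 0.144     ]
sc hous top [0.46649843 0.19220825 0.144     ]
sc hous top [0.50362775 0.20255504 0.144     ]
sc hous top [0.51564942 0.15449702 0.144     ]
side hous top [0.45739503 0.17718293 0.144     ]
side hous top [0.50601823 0.18750583 0.144     ]
side hous top [0.51037662 0.14454771 0.144     ]
side hous top [0.46759955 0.1412411  0.144     ]
barrel side [0.47746599 0.2214807  0.12      ]
plate side [ 0.41299997 -0.12344677  0.012     ]
plate side [ 0.38016297 -0.21699267  0.012     ]
plate side [ 0.52756144 -0.26701857  0.012     ]
plate scene [ 0.53739092 -0.25382367  0.012     ]
plate scene [ 0.56860885 -0.1622684   0.012     ]
plate scene [ 0.4219108  -0.11217843  0.012     ]
plate wrist [ 0.56800646 -0.16496682  0.012     ]
plate wrist [ 0.45472659 -0.12581339  0.012     ]
```

View pics/s3.png

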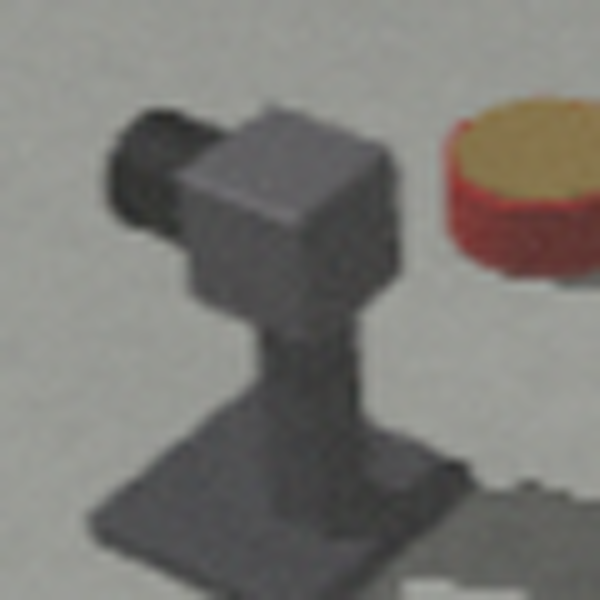

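Candidates: the large gauge in the black rest at scene (218,195) / wrist (210,177), and the small gauge lying on the bench at scene (318,173) / wrist (60,40). The turquoise rest at scene (397,203) is empty. I choose the large gauge; in the crop it sits in the black rest with collar and orange tip toward the robot. Next I turn the tool and hover.

```bash
python3 -m handwheel '[{"grip":8.5,"linear":[-0.2,-0.6,5],"rotation":[0,0,-84]},{"grip":8.5,"linear":[-0.2,-0.6,5],"rotation":[0,0,-84]},{"grip":8.5,"linear":[-0.2,-0.6,5],"rotation":[0,0,-84]},{"grip":8.5,"linear":[-0.2,-0.6,5],"rotation":[0,0,-84]},{"grip":8.5,"linear":[-0.2,-0.6,5],"rotation":[0,0,-84]},{"grip":8.5,"linear":[-0.2,-0.6,5],"rotation":[0,0,-84]},{"grip":8.5,"linear":[-0.2,-0.6,5],"rotation":[0,0,-84]},{"grip":8.5,"linear":[-0.2,-0.6,5],"rotation":[0,0,-84]},{"grip":8.5,"linear":[-0.2,-0.6,5],"rotation":[0,0,-84]},{"grip":8.5,"linear":[-0.2,-0.6,5],"rotation":[0,0,-84]},{"grip":8.5,"linear":[-0.2,-0.6,5],"rotation":[0,0,-84]},{"grip":8.5,"linear":[-0.2,-0.6,5],"rotation":[0,0,-84]}]'
python3 - <<'E'
from h import *
print(status.get_obs()['q'])
T,im=grab('wrist','w3'); print(T)
T,im=grab('scene','s4'); crop(im,130,100,200,150,4,'s4c')
E
```

```text
time_s: 1.15
eef_pos: [0.5687, -0.0019, 0.1809]
eef_rot: [-0.0, 0.049, 0.999, 0.0]
wrist_force: [-0.5, 0.4, -0.3]
opening: 1.001
[-2.12026835e-01  2.17082854e-01  1.67046741e+00 -9.74286014e-06
  1.25479648e+00 -1.68438625e+00]
[[-9.95159019e-01  9.82750236e-02 -7.39148898e-04  5.68741748e-01]
 [ 9.82749393e-02  9.95159291e-01  1.49638296e-04 -1.93327029e-03]
 [ 7.50276600e-04  7.62740864e-05 -9.99999716e-01  1.80910661e-01]
 [ 0.00000000e+00  0.00000000e+00  0.00000000e+00  1.00000000e+00]]
```

View pics/w3.png

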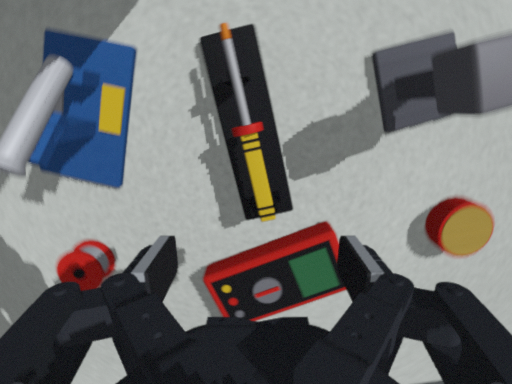

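View pics/s4c.png

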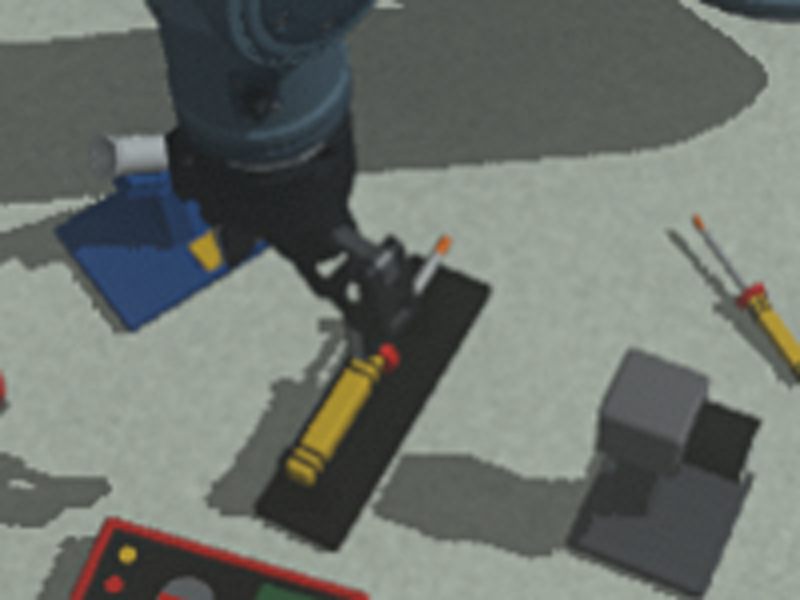

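Run:
```python
from h import *
T=pose(); im=cv2.imread('pics/w3.png')
hsv=cv2.cvtColor(im,cv2.COLOR_BGR2HSV)
crop(im,0,20,150,180,4,'w3a'); crop(im,360,20,152,130,5,'w3b')
m=cv2.inRange(hsv,(20,120,80),(35,255,255)); m[:120]=0; m[:,:200]=0; m[:,300:]=0
ys,xs=np.nonzero(m); print('handle',xs.mean(),ys.mean(),len(xs))
print('handle centre',onz('wrist',(xs.mean(),ys.mean()),.06,T))
print('tip',onz('wrist',(224.5,24),.055,T)); print('coll',onz('wrist',(247.5,130),.055,T)); print('end',onz('wrist',(267,218),.06,T))
for p in [(224.5,24),(247.5,130),(267,218)]:print(p)
```

```text
handle 256.6072157930565 181.8216473791695 1469
handle centre [ 0.56560955 -0.00337715  0.06      ]
tip [ 0.42130493 -0.01666214  0.055     ]
coll [ 0.51511765 -0.00684968  0.055     ]
end [0.60478667 0.0032293  0.06      ]
(224.5, 24)
(247.5, 130)
(267, 218)
```

View pics/w3a.png

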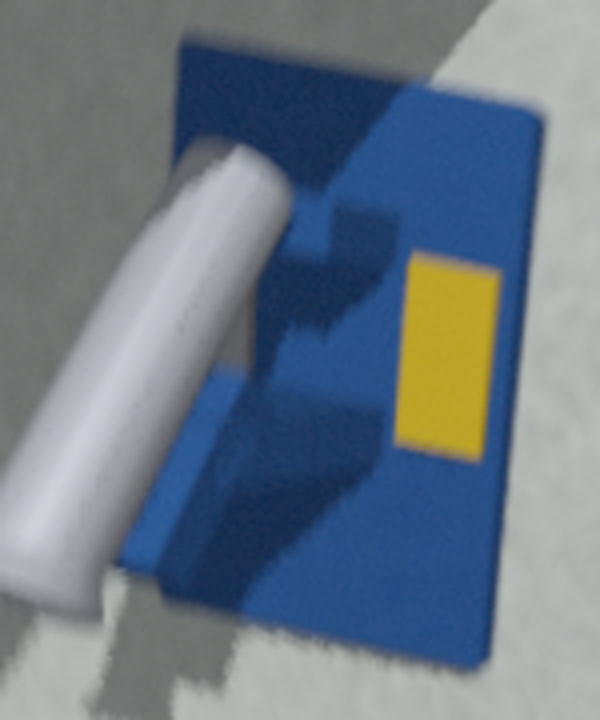

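View pics/w3b.png

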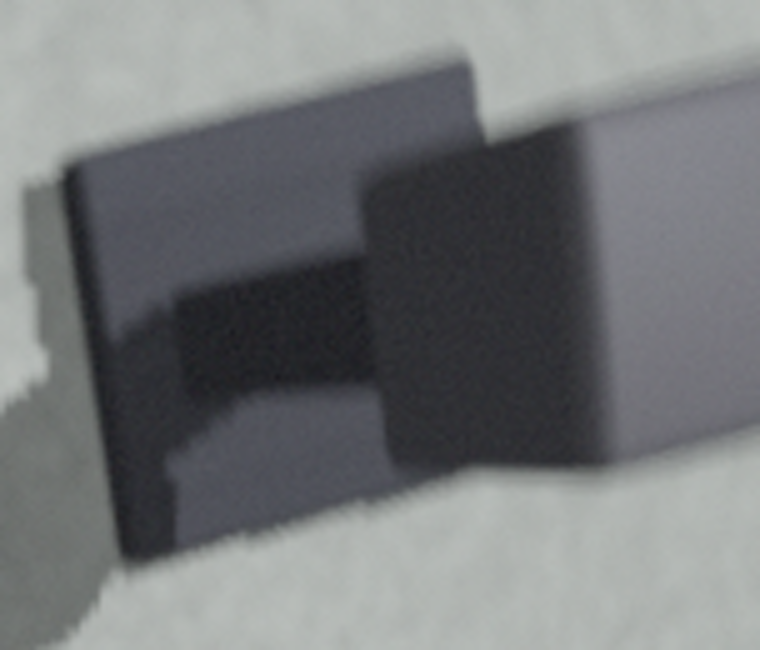

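```bash
python3 -m handwheel '[{"grip":8.5,"linear":[0.3,-0.1,3],"rotation":[0,0,-7]},{"grip":8.5,"linear":[0.3,-0.1,6],"rotation":[0,0,-12]},{"grip":8.5,"linear":[0.3,-0.1,9],"rotation":[0,0,-12]},{"grip":8.5,"linear":[0.3,-0.1,12],"rotation":[0,0,-12]},{"grip":8.5,"linear":[0.3,-0.1,13.5],"rotation":[0,0,-12]},{"grip":8.5,"linear":[0.3,-0.1,14.4],"rotation":[0,0,-12]},{"grip":8.5,"linear":[0.3,-0.1,14.4],"rotation":[0,0,-12]}]'
python3 - <<'E'
from h import *
T,im=grab('wrist','w4'); print(T)
E
```

```text
time_s: 1.83
eef_pos: [0.5642, -0.0023, 0.035]
eef_rot: [-0.002, -0.051, 0.999, 0.001]
wrist_force: [-0.2, 0.2, -0.5]
opening: 0.998
[[-9.94741413e-01 -1.02333157e-01 -4.17679026e-03  5.64197352e-01]
 [-1.02337791e-01  9.94749288e-01  9.10858096e-04 -2.33062636e-03]
 [ 4.06164815e-03  1.33351176e-03 -9.99990862e-01  3.50132954e-02]
 [ 0.00000000e+00  0.00000000e+00  0.00000000e+00  1.00000000e+00]]
```

View pics/w4.png

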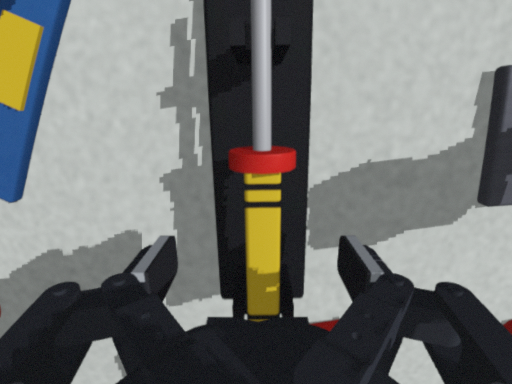

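The gauge is centred between the pads, its handle column (263, 170–315) running parallel to the jaws, so I close now.

```bash
python3 -m handwheel '[{"grip":1.0,"linear":[0,0.1,0],"rotation":[0,0,0]},{"grip":1.0,"linear":[0,0.1,0],"rotation":[0,0,0]},{"grip":1.0,"linear":[0,0.1,0],"rotation":[0,0,0]},{"grip":1.0,"linear":[0,0.1,0],"rotation":[0,0,0]},{"grip":1.0,"linear":[0,0.1,0],"rotation":[0,0,0]},{"grip":1.0,"linear":[0,0.1,0],"rotation":[0,0,0]},{"grip":1.0,"linear":[0,0.1,0],"rotation":[0,0,0]},{"grip":1.0,"linear":[0,0.1,0],"rotation":[0,0,0]}]'
```

```text
time_s: 2.55
eef_pos: [0.5662, -0.0017, 0.038]
eef_rot: [0.0, -0.052, 0.999, -0.0]
wrist_force: [-1.9, 0.9, 5.3]
opening: 0.174
```

```bash
python3 -m handwheel '[{"grip":1.0,"linear":[0,0.1,-1],"rotation":[0,0,0]},{"grip":1.0,"linear":[0,0.1,-3],"rotation":[0,0,0]},{"grip":1.0,"linear":[0,0.1,-6],"rotation":[0,0,0]},{"grip":1.0,"linear":[0,0.1,-9],"rotation":[0,0,0]},{"grip":1.0,"linear":[0,0.1,-13],"rotation":[0,0,0]},{"grip":1.0,"linear":[0,0.1,-17],"rotation":[0,0,0]},{"grip":1.0,"linear":[0,0.1,-18],"rotation":[0,0,0]},{"grip":1.0,"linear":[0,0.1,-18],"rotation":[0,0,0]}]'
python3 - <<'E'
from h import *
T,im=grab('wrist','w5'); print(T)
T,im=grab('side','s5')
T,im=grab('scene','sc5')
E
```

```text
time_s: 3.22
eef_pos: [0.5682, -0.0011, 0.2223]
eef_rot: [0.004, -0.052, 0.999, -0.001]
wrist_force: [0.4, 0.3, -1.2]
opening: 0.173
[[-0.99448088 -0.10456338  0.00861814  0.56822504]
 [-0.10458304  0.99451441 -0.0018624  -0.0011111 ]
 [-0.00837613 -0.00275344 -0.99996113  0.22231601]
 [ 0.          0.          0.          1.        ]]
```

View pics/w5.png

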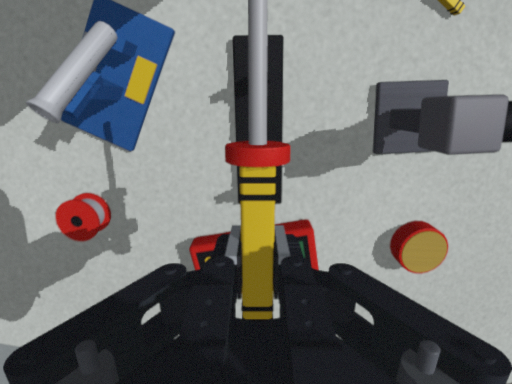

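View pics/s5.png

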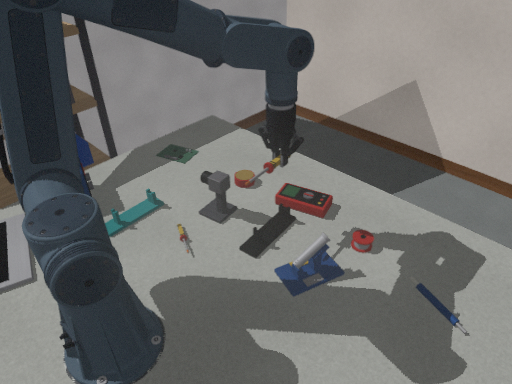

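View pics/sc5.png

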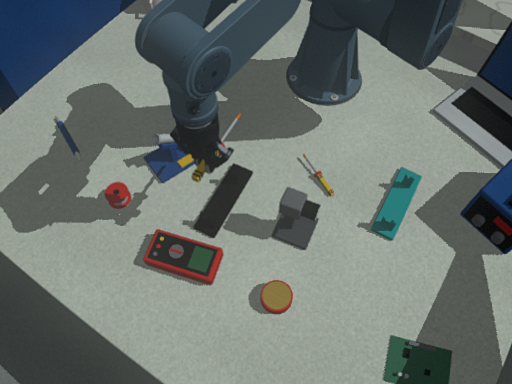

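Gauge lifted and held; wrist view has the rod along column 258, collar at (258,153), sleeve at (75,70) and the camera at (460,120).

Run:
```python
from h import *
im=cv2.imread('pics/w5.png')
crop(im,15,0,170,150,4.5,'w5a'); crop(im,362,65,150,100,5,'w5b')
im=cv2.imread('pics/s5.png'); crop(im,265,225,90,75,8,'s5a')
im=cv2.imread('pics/sc5.png'); crop(im,130,110,130,100,6,'sc5a')
```

```text
(no output)
```

View pics/w5a.png

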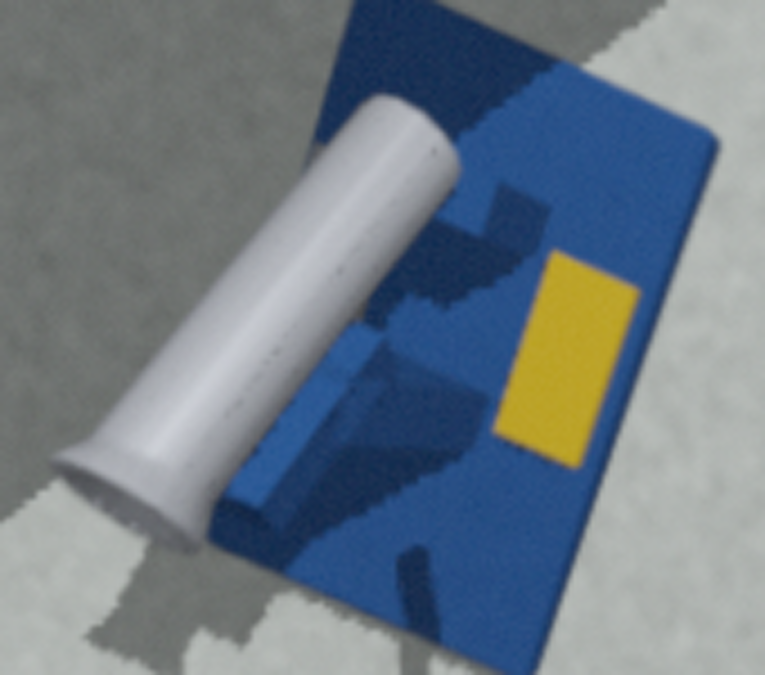

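View pics/w5b.png

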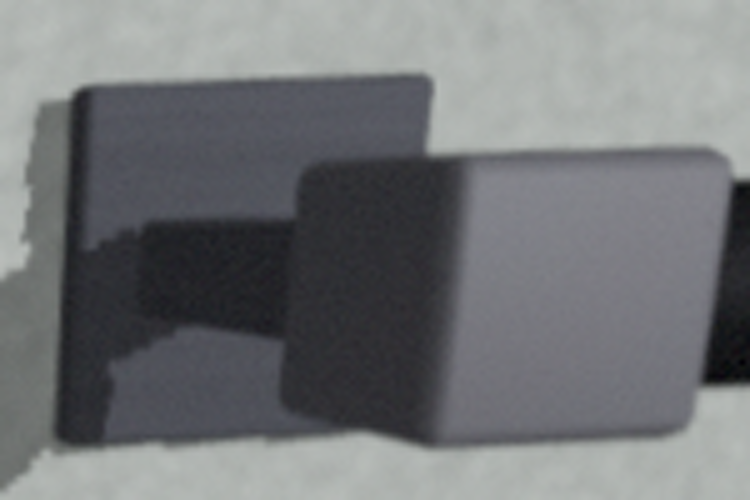

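View pics/s5a.png

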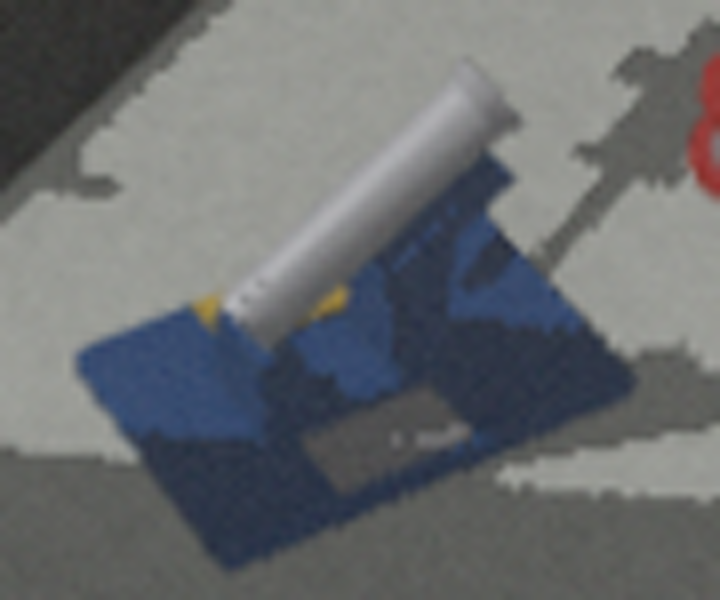

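View pics/sc5a.png

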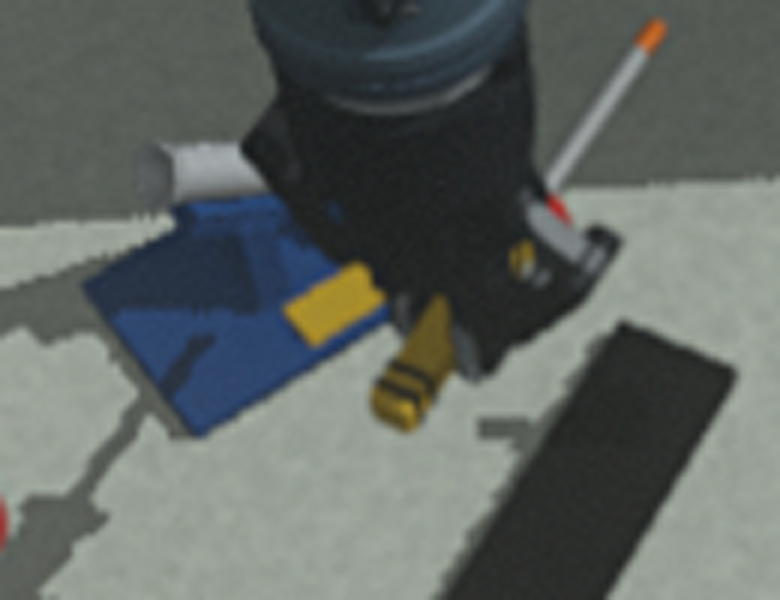

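Run:
```python
from h import *
T=np.array([[-0.99448088,-0.10456338,0.00861814,0.56822504],[-0.10458304,0.99451441,-0.0018624,-0.0011111],[-0.00837613,-0.00275344,-0.99996113,0.22231601],[0,0,0,1]])
w=(15+126/4.5,504/4.5); s=(265+492/8,225+90/8); c=(130+155/6,110+175/6)
for n,uv in [('wrist',w),('side',s),('scene',c)]: print(n,onz(n,uv,.115,T).round(4))
print(tri(ray('wrist',w,T),ray('side',s),ray('scene',c)))
print(tri(ray('wrist',w,T),ray('side',s)))
print(tri(ray('wrist',w,T),ray('scene',c)))
zl=.115-.11*np.sin(np.radians(35))
wl=(15+418/4.5,132/4.5); sl=(265+250/8,225+323/8)
print('low',onz('wrist',wl,zl,T),onz('side',sl,zl),tri(ray('wrist',wl,T),ray('side',sl)))
f=lambda x,y:(15+x/4.5,y/4.5)
P=[onz('wrist',f(*p),.012,T) for p in [(717,138),(535,675)]]
print('plate edge wrist',P, np.degrees(np.arctan2(*(P[1]-P[0])[1::-1])))
P=[onz('side',(265+a/8,225+b/8),.012) for a,b in [(78,355),(230,570),(635,382)]]; print('side plate',P)
P=[onz('scene',(130+a/6,110+b/6),.012) for a,b in [(85,287),(193,437)]]; print('scene plate',P)
# yellow label
P=[onz('wrist',f(*p),.012,T) for p in [(555,250),(640,290),(580,468),(492,432)]];print('label',P)
P=[onz('scene',(130+a/6,110+b/6),.012) for a,b in [(285,308),(315,347),(385,303)]]; print('scene label',P)
```

```text
wrist [ 0.5176 -0.2032  0.115 ]
side [ 0.5165 -0.2057  0.115 ]
scene [ 0.519  -0.2017  0.115 ]
(array([ 0.51798329, -0.20416744,  0.11288119]), [np.float64(0.0005874618267777759), np.float64(0.0005479321591193274), np.float64(0.0009443222100029368)])
(array([ 0.51788261, -0.2046676 ,  0.11330274]), [np.float64(0.0001731491754630548), np.float64(0.00017314917546309289)])
(array([ 0.51785971, -0.20369213,  0.11321194]), [np.float64(0.0007269338654784989), np.float64(0.0007269338654786957)])
low [ 0.4318934  -0.17358551  0.05190659] [ 0.43488658 -0.177572    0.05190659] (array([ 0.43339158, -0.17581365,  0.05109983]), [np.float64(0.0023974939100970647), np.float64(0.002397493910097072)])
plate edge wrist [array([ 0.41908782, -0.11543649,  0.012     ]), array([ 0.5642181 , -0.16393931,  0.012     ])] -18.479726603702233
side plate [array([ 0.41511834, -0.12244338,  0.012     ]), array([ 0.38016297, -0.21699267,  0.012     ]), array([ 0.53072386, -0.26527331,  0.012     ])]
scene plate [array([ 0.53710506, -0.25436985,  0.012     ]), array([ 0.57058416, -0.16345265,  0.012     ])]
label [array([ 0.44990679, -0.15767843,  0.012     ]), array([ 0.45798548, -0.13466074,  0.012     ]), array([ 0.50541517, -0.15060027,  0.012     ]), array([ 0.49801917, -0.17519756,  0.012     ])]
scene label [array([ 0.49650716, -0.17151645,  0.012     ]), array([ 0.50530189, -0.14756688,  0.012     ]), array([ 0.47000105, -0.13578287,  0.012     ])]
```

Run:
```python
from h import *
im=cv2.imread('pics/sc5.png'); h=cv2.cvtColor(im,cv2.COLOR_BGR2HSV)
def om(n,im,box):
    x0,y0,x1,y1=box; c=im[y0:y1,x0:x1]; crop(im,x0,y0,x1-x0,y1-y0,8,n)
om('t1',im,(205,105,255,175)); om('t2',cv2.imread('pics/s5.png'),(235,135,310,195))
T=pose(); print(T.round(4))
w=cv2.imread('pics/w5.png'); hh=cv2.cvtColor(w,cv2.COLOR_BGR2HSV)
# expected projection of gauge axis pts for TCP-frame
T5=np.array([[-0.99448088,-0.10456338,0.00861814,0.56822504],[-0.10458304,0.99451441,-0.0018624,-0.0011111],[-0.00837613,-0.00275344,-0.99996113,0.22231601],[0,0,0,1]])
for x in [0,.045,.053,.08,.1]:
    X=T5@np.array([x,0,-.0187,1]); print(x,proj('wrist',X[:3],T5))
```

```text
[[-9.945e-01 -1.045e-01 -3.100e-03  5.644e-01]
 [-1.045e-01  9.945e-01  6.000e-04 -4.000e-04]
 [ 3.000e-03  1.000e-03 -1.000e+00  2.154e-01]
 [ 0.000e+00  0.000e+00  0.000e+00  1.000e+00]]
0 [[259.33370029 257.04986467]]
0.045 [[259.55576563 169.48125575]]
0.053 [[259.5967097  152.04589288]]
0.08 [[259.73572309  88.8847669 ]]
0.1 [[259.8365741   37.91218688]]
```

View pics/t1.png

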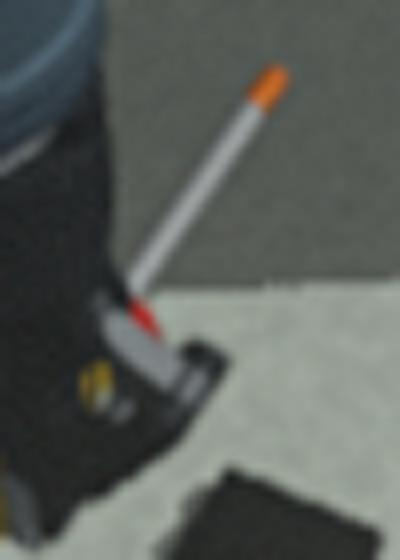

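View pics/t2.png

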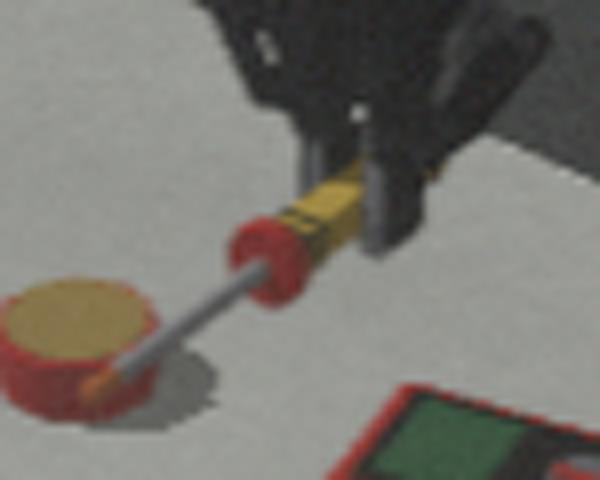

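Run:
```python
from h import *
T,im=grab('scene','sc6'); T2,im2=grab('side','s6'); T3,im3=grab('wrist','w6'); print(T[:3,3],T2[:3,3],T3[:3,3])
crop(im,205,105,50,50,12,'t1'); crop(im2,235,165,50,40,12,'t2'); crop(im3,210,0,100,180,4,'t3')
```

```text
[ 5.64444347e-01 -4.23469271e-04  2.15377214e-01] [ 5.64165736e-01 -3.69645697e-04  2.14750160e-01] [ 5.64194396e-01 -3.80169234e-04  2.14651782e-01]
```

View pics/t1.png

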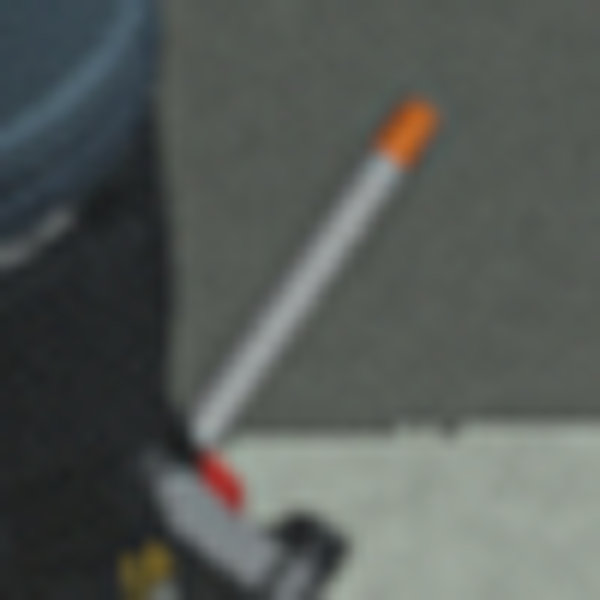

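View pics/t2.png

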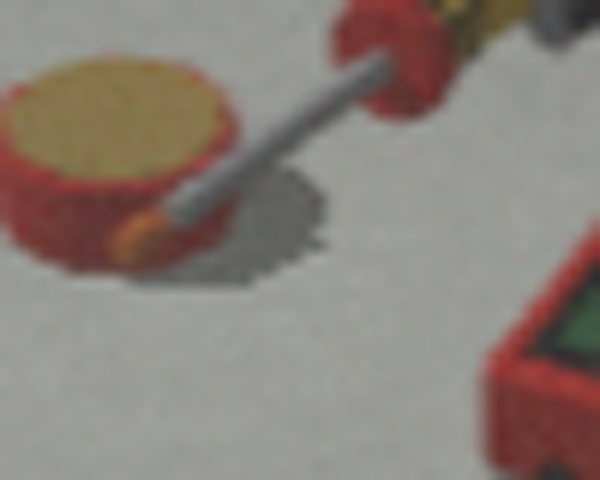

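View pics/t3.png

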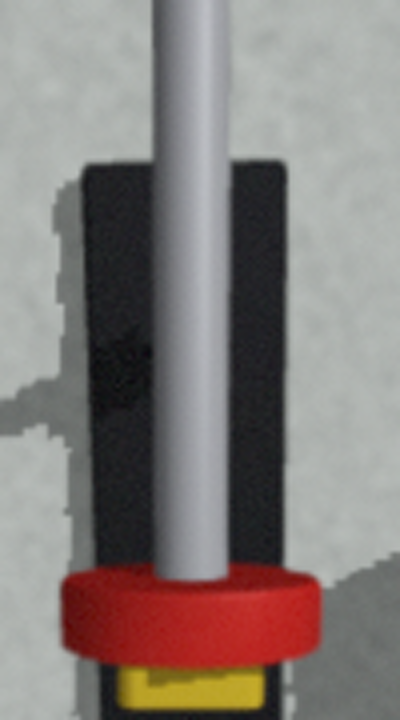

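Run:
```python
from h import *
T=pose()
X,e=tri(ray('scene',(240.3,113.5)),ray('side',(245.4,185.4))); print(X,e, 'tool',np.linalg.inv(T)@np.append(X,1))
Xc,e=tri(ray('side',(235+382/12,165+65/12)),ray('wrist',(258,148),T)); print(Xc,e,np.linalg.inv(T)@np.append(Xc,1))
E=T@np.array([.143,0,-.0187,1]); print(E, proj('scene',E[:3]),proj('side',E[:3]))
```

```text
[ 0.41858983 -0.01602551  0.23278591] [np.float64(0.0018278072715836844), np.float64(0.0018278072715837256)] tool [ 1.46671913e-01 -2.89971021e-04 -1.73760813e-02  1.00000000e+00]
[ 0.51035948 -0.00648379  0.22842271] [np.float64(0.0004126807677215372), np.float64(0.0004126807677214893)] [ 5.43900327e-02 -3.90386946e-04 -1.34017152e-02  1.00000000e+00]
[ 0.42221708 -0.01535484  0.23409474  1.        ] [[238.77353503 114.48379706]] [[245.49302551 184.18616963]]
```

```bash
cat >> h.py <<'E'
M=np.array([.5177,-.2037,.1145]); YAW=np.radians(-18.7); SL=np.radians(35)
u=np.array([np.cos(YAW),np.sin(YAW),0]); s=u*np.cos(SL)+np.array([0,0,np.sin(SL)])
TIP=np.array([.1455,-.0003,-.0182])
def Rins():
    x=-s; z=u*np.sin(SL)-np.array([0,0,np.cos(SL)]); return np.c_[x,np.cross(z,x),z]
def delta(Rt,tip,T=None):
    T=pose() if T is None else T
    p=tip-Rt@TIP
    print('TCP target',p.round(4),'lin cm',(T[:3,:3].T@(p-T[:3,3])*100).round(2),'rot',np.degrees(R.from_matrix(T[:3,:3].T@Rt).as_rotvec()).round(2))
E
python3 - <<'E'
from h import *
T=pose(); print(T.round(4))
delta(Rins(),M+.10*s+[0,0,.05]); delta(Rins(),M+.03*s)
E
```

```text
[[-9.945e-01 -1.044e-01 -4.300e-03  5.644e-01]
 [-1.044e-01  9.945e-01  9.000e-04 -4.000e-04]
 [ 4.200e-03  1.400e-03 -1.000e+00  2.148e-01]
 [ 0.000e+00  0.000e+00  0.000e+00  1.000e+00]]
TCP target [ 0.7182 -0.2712  0.2904] lin cm [-12.44 -28.53  -7.65] rot [  7.57 -34.7   23.92]
TCP target [ 0.6639 -0.2529  0.2003] lin cm [ -7.27 -26.15   1.39] rot [  7.57 -34.7   23.92]
```

```bash
python3 -m handwheel '[{"grip":1.0,"linear":[-0.6,-1.4,-1],"rotation":[0.4,-1.7,1.2]},{"grip":1.0,"linear":[-1.9,-4.3,-2],"rotation":[1.1,-5.2,3.6]},{"grip":1.0,"linear":[-3.1,-7.1,-3],"rotation":[1.9,-8.7,6]},{"grip":1.0,"linear":[-4.4,-10,-4],"rotation":[2.7,-12.1,8.4]},{"grip":1.0,"linear":[-5.6,-12.8,-5],"rotation":[3.4,-15.6,10.8]},{"grip":1.0,"linear":[-6.8,-15.7,-6],"rotation":[4.2,-19.1,13.1]},{"grip":1.0,"linear":[-8.1,-18.5,-7],"rotation":[4.9,-22.6,15.5]},{"grip":1.0,"linear":[-9.3,-21.4,-7.7],"rotation":[5.7,-26,17.9]},{"grip":1.0,"linear":[-10.5,-24.2,-7.7],"rotation":[6.5,-29.5,20.3]},{"grip":1.0,"linear":[-11.6,-26.8,-7.7],"rotation":[7.1,-32.6,22.5]},{"grip":1.0,"linear":[-12.4,-28.5,-7.7],"rotation":[7.6,-34.7,23.9]},{"grip":1.0,"linear":[-12.4,-28.5,-7.7],"rotation":[7.6,-34.7,23.9]}]'
python3 -m handwheel '[{"grip":1.0,"linear":[0,0,0],"rotation":[0,0,0]},{"grip":1.0,"linear":[0,0,0],"rotation":[0,0,0]}]'
python3 - <<'E'
from h import *
T,im=grab('wrist','w7'); print(T.round(4)); grab('scene','sc7'); grab('side','s7'); print(status.get_obs()['q'])
delta(Rins(),M+.10*s+[0,0,.05]); delta(Rins(),M+.03*s)
print(proj('wrist',M,T))
E
```

```text
time_s: 4.52
eef_pos: [0.7181, -0.275, 0.2924]
eef_rot: [0.299, 0.157, 0.94, -0.05]
wrist_force: [-0.7, 0.6, -1.6]
opening: 0.175
time_s: 4.68
eef_pos: [0.7184, -0.2712, 0.2939]
eef_rot: [0.298, 0.155, 0.941, -0.049]
wrist_force: [-0.2, 0.8, -0.6]
opening: 0.176
[[-7.743e-01  3.205e-01  5.457e-01  7.184e-01]
 [ 2.619e-01  9.473e-01 -1.847e-01 -2.712e-01]
 [-5.761e-01 -1.000e-04 -8.174e-01  2.939e-01]
 [ 0.000e+00  0.000e+00  0.000e+00  1.000e+00]]
[-0.57361805  0.19668468  1.57816349  0.20370107  0.77623484 -1.92155041]
TCP target [ 0.7182 -0.2712  0.2904] lin cm [ 0.29 -0.1   0.33] rot [0.02 0.27 0.07]
TCP target [ 0.6639 -0.2529  0.2003] lin cm [10.18 -0.09  4.38] rot [0.02 0.27 0.07]
[[ 258.64590243 -257.57585715]]
```

View pics/w7.png

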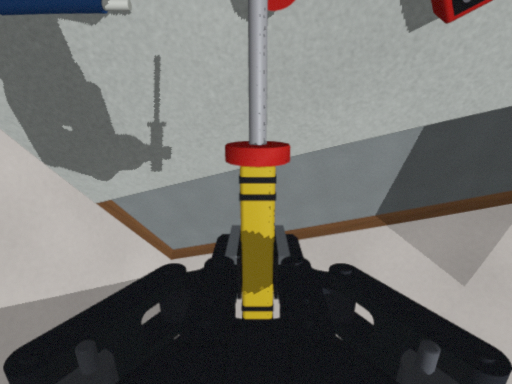

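View pics/sc7.png

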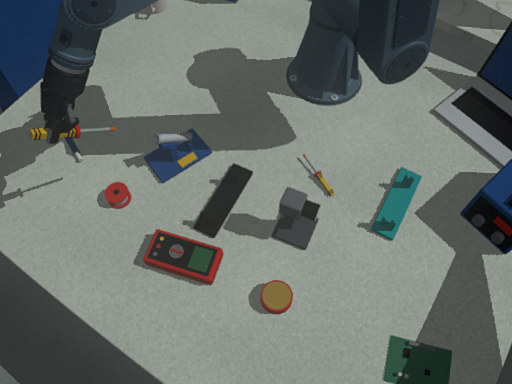

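View pics/s7.png

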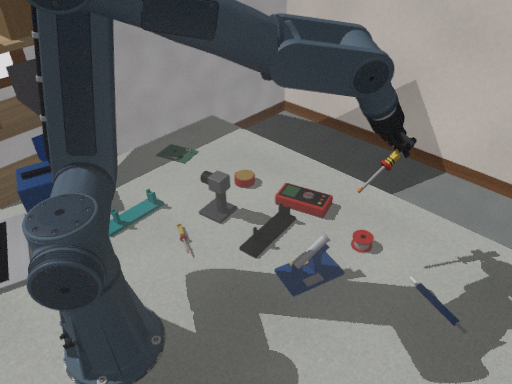

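Run:
```python
from h import *
a=cv2.imread('pics/sc7.png'); b=cv2.imread('pics/s7.png')
crop(a,20,110,110,45,7,'a1'); crop(a,140,120,80,65,9,'a2'); crop(b,350,135,65,65,9,'b1'); crop(b,270,225,80,65,9,'b2')
```

```text
(no output)
```

View pics/a1.png

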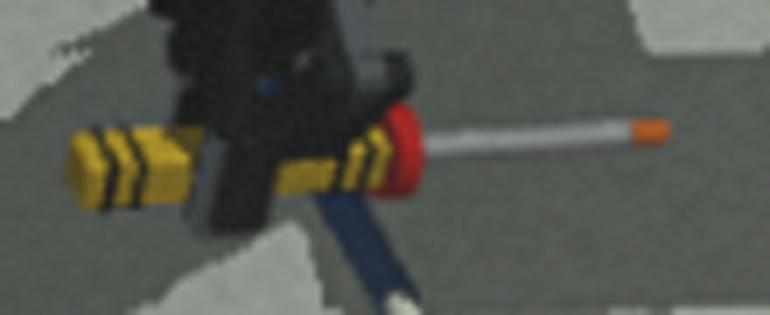

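View pics/a2.png

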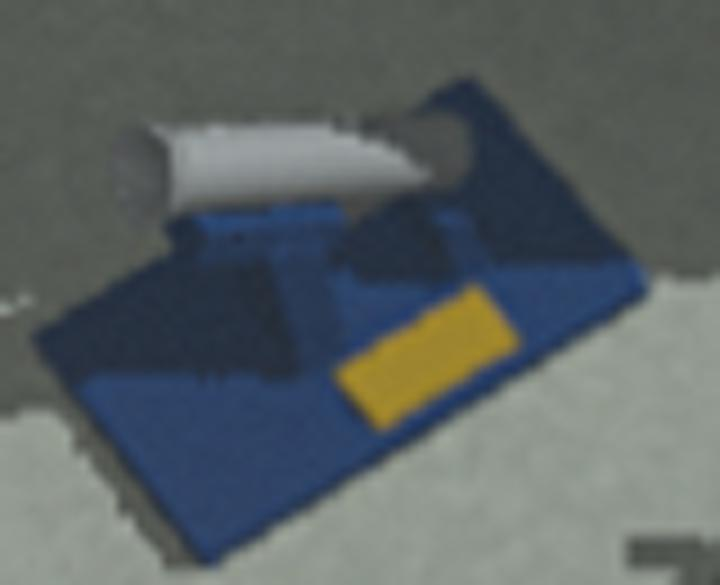

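View pics/b1.png

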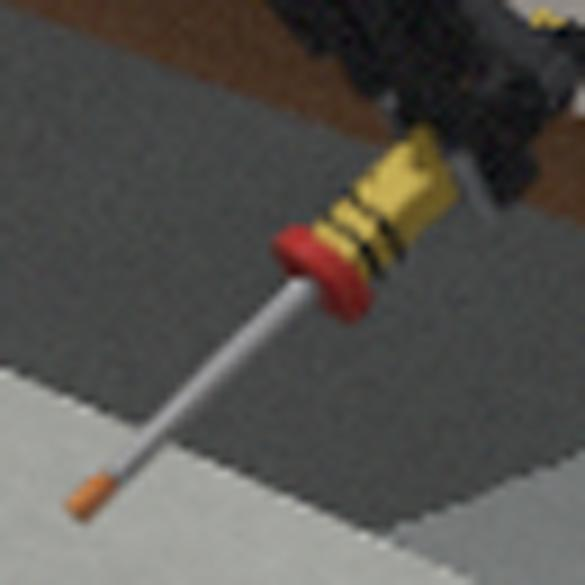

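View pics/b2.png

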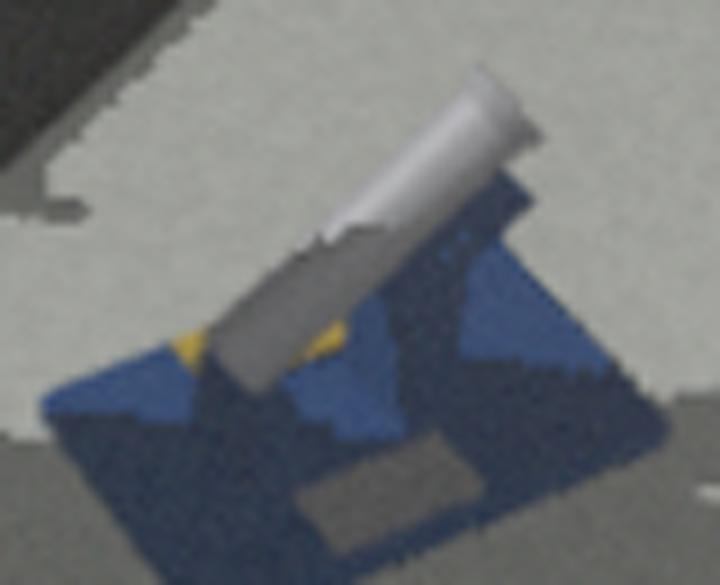

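Run:
```python
from h import *
T=pose(); print(T[:3,3])
m=tri(ray('scene',(155.6,138.7)),ray('side',(326.8,236.1)));print('mouth',m)
t=tri(ray('scene',(115.7,128.6)),ray('side',(358.7,191.4)));print('tip',t)
c=tri(ray('scene',(80.6,131.4)),ray('side',(383.3,166.7)));print('collar',c)
print('tip by FK',(T@np.append(TIP,1))[:3], 'collar FK',(T@np.append(TIP-[.09,0,0],1))[:3])
d=c[0]-t[0]; print(np.linalg.norm(d),d/np.linalg.norm(d),'s',s)
```

```text
[ 0.71893869 -0.27043834  0.29479457]
mouth (array([ 0.51806753, -0.20464699,  0.11366943]), [np.float64(0.000785030733561564), np.float64(0.0007850307335614734)])
tip (array([ 0.59625288, -0.22911283,  0.22352369]), [np.float64(0.0028100235106493297), np.float64(0.002810023510649196)])
collar (array([ 0.6624378 , -0.24988659,  0.27287234]), [np.float64(0.0028685107859370952), np.float64(0.002868510785937167)])
tip by FK [ 0.59630707 -0.22943339  0.22564503] collar FK [ 0.66594391 -0.25289378  0.27760963]
0.08513096449479174 [ 0.77744821 -0.24402122  0.57967916] s [ 0.77590924 -0.26263079  0.57357644]
```

Run:
```python
from h import *
T=pose(); print(T.round(4))
delta(Rins(),M+.08*s);delta(Rins(),M+.02*s)
```

```text
[[-7.737e-01  3.195e-01  5.470e-01  7.189e-01]
 [ 2.607e-01  9.476e-01 -1.847e-01 -2.704e-01]
 [-5.774e-01 -3.000e-04 -8.165e-01  2.948e-01]
 [ 0.000e+00  0.000e+00  0.000e+00  1.000e+00]]
TCP target [ 0.7027 -0.266   0.2289] lin cm [ 5.18 -0.1   4.4 ] rot [0.02 0.27 0.07]
TCP target [ 0.6561 -0.2502  0.1945] lin cm [11.18 -0.09  4.38] rot [0.02 0.27 0.07]
```

```bash
python3 -m handwheel '[{"grip":1.0,"linear":[1.2,-0.1,1.2],"rotation":[0,0.3,0]},{"grip":1.0,"linear":[3.2,-0.1,3],"rotation":[0,0.3,0]},{"grip":1.0,"linear":[5.2,-0.1,4.4],"rotation":[0,0.3,0]},{"grip":1.0,"linear":[7.2,-0.1,4.4],"rotation":[0,0.3,0]},{"grip":1.0,"linear":[9.2,-0.1,4.4],"rotation":[0,0.3,0]},{"grip":1.0,"linear":[10.6,-0.1,4.4],"rotation":[0,0.3,0]},{"grip":1.0,"linear":[11.2,-0.1,4.4],"rotation":[0,0.3,0]},{"grip":1.0,"linear":[11.2,-0.1,4.4],"rotation":[0,0.3,0]},{"grip":1.0,"linear":[11.2,-0.1,4.4],"rotation":[0,0.3,0]},{"grip":1.0,"linear":[11.2,-0.1,4.4],"rotation":[0,0.3,0]},{"grip":1.0,"linear":[11.2,-0.1,4.4],"rotation":[0,0.3,0]}]'
python3 - <<'E'
from h import *
T,im=grab('wrist','w8'); print(T.round(4)); _,a=grab('scene','sc8'); _,b=grab('side','s8')
delta(Rins(),M+.02*s)
crop(a,100,110,110,70,7,'a1'); crop(b,270,190,110,90,7,'b1')
E
```

```text
time_s: 5.75
eef_pos: [0.6569, -0.2515, 0.195]
eef_rot: [0.297, 0.155, 0.941, -0.049]
wrist_force: [0.2, -0.1, -0.2]
opening: 0.174
[[-7.754e-01  3.204e-01  5.441e-01  6.569e-01]
 [ 2.618e-01  9.473e-01 -1.846e-01 -2.515e-01]
 [-5.746e-01 -7.000e-04 -8.184e-01  1.950e-01]
 [ 0.000e+00  0.000e+00  0.000e+00  1.000e+00]]
TCP target [ 0.6561 -0.2502  0.1945] lin cm [ 0.04  0.08 -0.05] rot [-0.01  0.01  0.02]
```

View pics/a1.png

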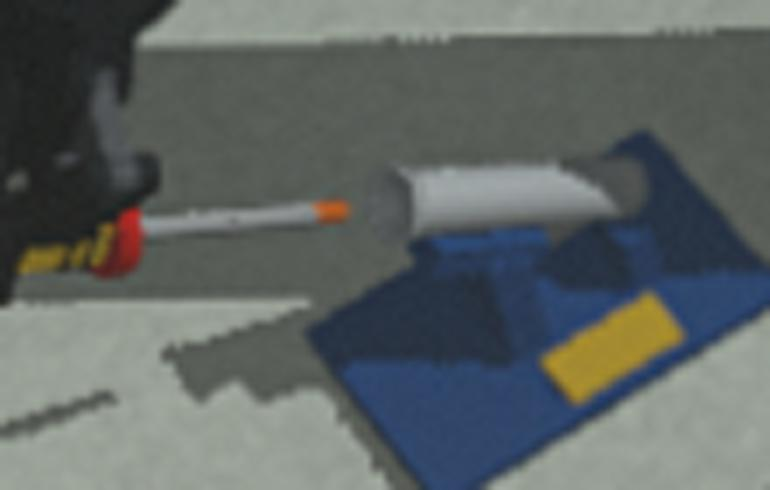

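View pics/b1.png

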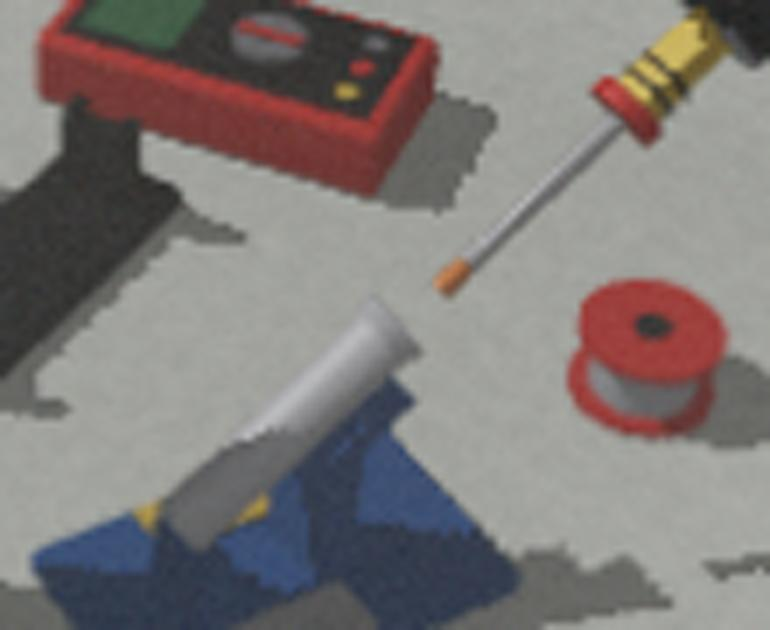

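View pics/w8.png

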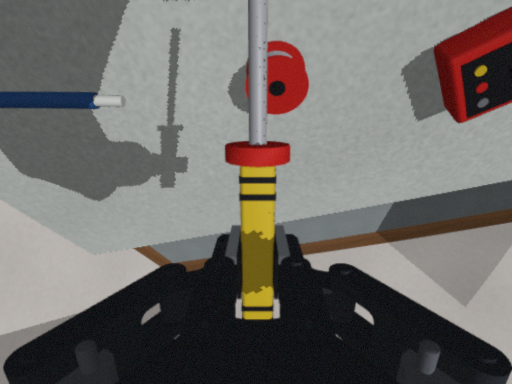

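Run:
```python
from h import *
T=pose(); print(T.round(4)); delta(Rins(),M+.02*s)
g=[T@np.append(TIP-[k,0,0],1) for k in (.09,0,-.02)]
for n,o,k in (('scene',(100,110),7),('side',(270,190),7)):
    print(n,((proj(n,np.array(g)[:,:3])-o)*k).round(1), 'M',((proj(n,[M,M-.11*s])-o)*k).round(1))
# correction
b=T[:3,1]; c=T[:3,2]
J=[];e=[]
for n,o,mp,tp,cp in (('scene',(100,110),(391,203),(347,210),(143,226)),('side',(270,190),(396,327),(447,285),(622,120))):
    mp,tp,cp=[np.array(x)/7. for x in (mp,tp,cp)]; d=(tp-cp)/np.linalg.norm(tp-cp); nn=np.array([-d[1],d[0]])
    e.append(nn@(mp-tp)); p0=proj(n,[M,M+.001*b,M+.001*c]); J.append([nn@(p0[1]-p0[0]),nn@(p0[2]-p0[0])])
print('corr mm y,z tool',np.linalg.solve(np.array(J),np.array(e)))
```

```text
[[-7.760e-01  3.204e-01  5.434e-01  6.565e-01]
 [ 2.622e-01  9.473e-01 -1.841e-01 -2.512e-01]
 [-5.737e-01 -4.000e-04 -8.191e-01  1.943e-01]
 [ 0.000e+00  0.000e+00  0.000e+00  1.000e+00]]
TCP target [ 0.6561 -0.2502  0.1945] lin cm [ 0.04  0.08 -0.05] rot [-0.01  0.01  0.02]
scene [[114.8 224.5]
 [339.9 203.9]
 [386.4 199.7]] M [[389.2 200. ]
 [625.4 179.2]]
side [[616.4 111.1]
 [435.8 283.6]
 [395.8 321.8]] M [[392.9 320.6]
 [173.4 528.5]]
corr mm y,z tool [ 0.47755673 -2.10072075]
```

```bash
python3 -m handwheel '[{"grip":1.0,"linear":[0.3,0.06,-0.12],"rotation":[0,0,0]},{"grip":1.0,"linear":[0.8,0.06,-0.12],"rotation":[0,0,0]},{"grip":1.0,"linear":[1.3,0.06,-0.12],"rotation":[0,0,0]},{"grip":1.0,"linear":[1.8,0.06,-0.12],"rotation":[0,0,0]},{"grip":1.0,"linear":[2.2,0.06,-0.12],"rotation":[0,0,0]},{"grip":1.0,"linear":[2.5,0.06,-0.12],"rotation":[0,0,0]},{"grip":1.0,"linear":[2.5,0.06,-0.12],"rotation":[0,0,0]}]'
python3 - <<'E'
from h import *
_,a=grab('scene','sc9'); _,b=grab('side','s9'); T=pose(); print(T[:3,3],status.get_obs()['wrist_force'],status.get_obs()['torque'])
crop(a,100,110,110,70,7,'a1'); crop(b,270,190,110,90,7,'b1')
t=(T@np.append(TIP,1))[:3]-M; print('tip in mouth z',t@s,'y',t@T[:3,1],'zt',t@T[:3,2])
E
```

```text
time_s: 6.48
eef_pos: [0.6352, -0.2432, 0.1795]
eef_rot: [0.296, 0.155, 0.941, -0.049]
wrist_force: [0.3, -0.2, -0.6]
opening: 0.176
[ 0.63598189 -0.24366827  0.18036417] [-0.43067948 -0.45283568 -0.23022652] [0.13643176 0.30439278 0.00418816]
tip in mouth z -0.005435623046800325 y -0.0002365210282314884 zt -0.0006427713161652252
```

View pics/a1.png

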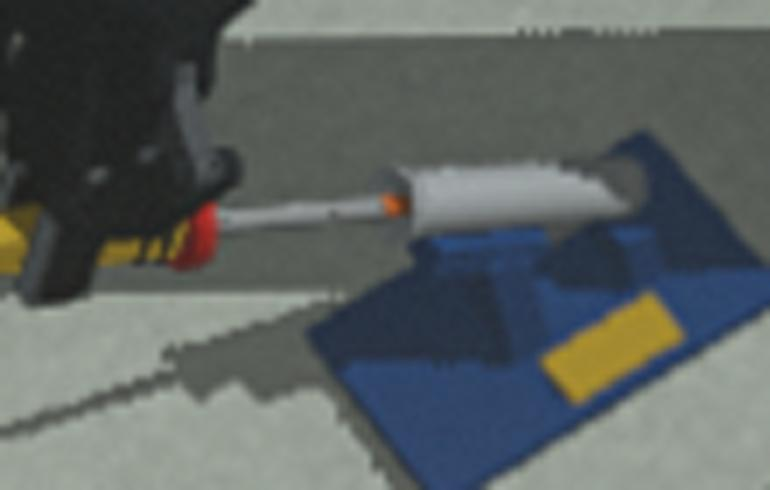

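View pics/b1.png

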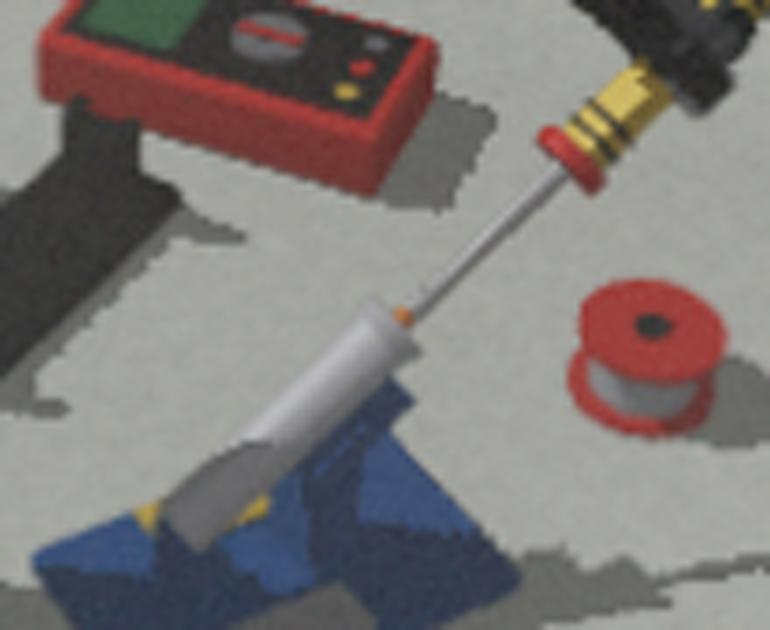

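Tip has entered the flare: scene crop (396,205), side crop (404,316), near the rim's centre in both. I continue in small steps and watch the force.

```bash
python3 -m handwheel '[{"grip":1.0,"linear":[0.3,0,0],"rotation":[0,0,0]},{"grip":1.0,"linear":[0.6,0,0],"rotation":[0,0,0]},{"grip":1.0,"linear":[0.9,0,0],"rotation":[0,0,0]},{"grip":1.0,"linear":[1.2,0,0],"rotation":[0,0,0]},{"grip":1.0,"linear":[1.5,0,0],"rotation":[0,0,0]},{"grip":1.0,"linear":[1.5,0,0],"rotation":[0,0,0]}]'
python3 - <<'E'
from h import *
T=pose(); print(status.get_obs()['torque'])
t=(T@np.append(TIP,1))[:3]-M; print('tip in mouth z',t@s,'y',t@T[:3,1],'zt',t@T[:3,2])
E
```

```text
time_s: 7.08
eef_pos: [0.6237, -0.2392, 0.171]
eef_rot: [0.296, 0.155, 0.941, -0.049]
wrist_force: [-1.0, -0.4, -0.6]
opening: 0.179
[ 0.14642376  0.32591853 -0.00925733]
tip in mouth z -0.02151352194583408 y 3.142472701610191e-05 zt -0.0005933119552628967
```

```bash
python3 -m handwheel '[{"grip":1.0,"linear":[0.3,0,0],"rotation":[0,0,0]},{"grip":1.0,"linear":[0.6,0,0],"rotation":[0,0,0]},{"grip":1.0,"linear":[0.9,0,0],"rotation":[0,0,0]},{"grip":1.0,"linear":[1.2,0,0],"rotation":[0,0,0]},{"grip":1.0,"linear":[1.5,0,0],"rotation":[0,0,0]},{"grip":1.0,"linear":[1.5,0,0],"rotation":[0,0,0]}]'
python3 - <<'E'
from h import *
T=pose(); print(status.get_obs()['torque'])
t=(T@np.append(TIP,1))[:3]-M; print('tip in mouth z',t@s,'y',t@T[:3,1],'zt',t@T[:3,2])
E
```

```text
time_s: 7.58
eef_pos: [0.6121, -0.2353, 0.1624]
eef_rot: [0.296, 0.155, 0.941, -0.049]
wrist_force: [-0.3, 0.1, -2.3]
opening: 0.174
[ 0.10383355  0.32021114 -0.03496988]
tip in mouth z -0.036465165045242616 y 4.4779555034172776e-05 zt -0.0005912647773469756
```

```bash
python3 -m handwheel '[{"grip":1.0,"linear":[0.3,0,0],"rotation":[0,0,0]},{"grip":1.0,"linear":[0.7,0,0],"rotation":[0,0,0]},{"grip":1.0,"linear":[1.1,0,0],"rotation":[0,0,0]},{"grip":1.0,"linear":[1.5,0,0],"rotation":[0,0,0]},{"grip":1.0,"linear":[1.9,0,0],"rotation":[0,0,0]},{"grip":1.0,"linear":[2.3,0,0],"rotation":[0,0,0]},{"grip":1.0,"linear":[2.5,0,0],"rotation":[0,0,0]},{"grip":1.0,"linear":[2.5,0,0],"rotation":[0,0,0]}]'
python3 - <<'E'
from h import *
T=pose(); print(status.get_obs()['torque'])
t=(T@np.append(TIP,1))[:3]-M; print('tip in mouth z',t@s,'y',t@T[:3,1],'zt',t@T[:3,2])
_,a=grab('scene','sc10'); _,b=grab('side','s10'); 
crop(a,100,110,110,70,7,'a1'); crop(b,270,190,110,90,7,'b1')
E
```

```text
time_s: 8.25
eef_pos: [0.5928, -0.2288, 0.1483]
eef_rot: [0.296, 0.155, 0.941, -0.049]
wrist_force: [0.4, -0.3, -1.0]
opening: 0.172
[0.12296483 0.33247149 0.00929955]
tip in mouth z -0.06121407339329982 y -4.752724787024795e-05 zt -0.0006023849596919013
```

View pics/a1.png

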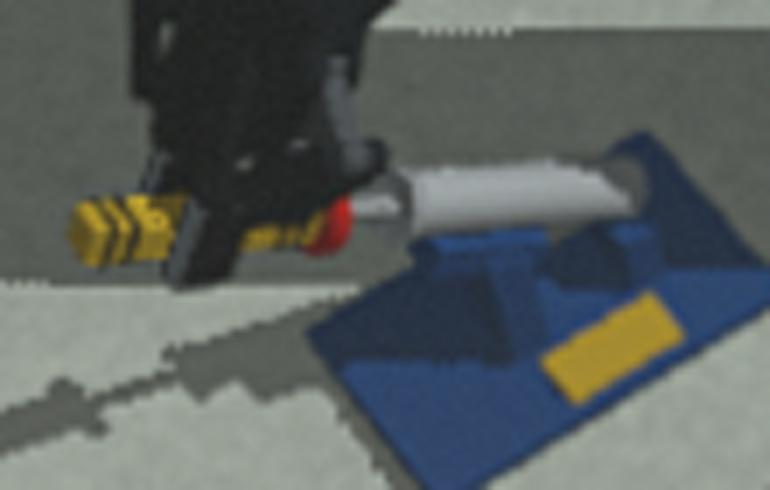

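View pics/b1.png

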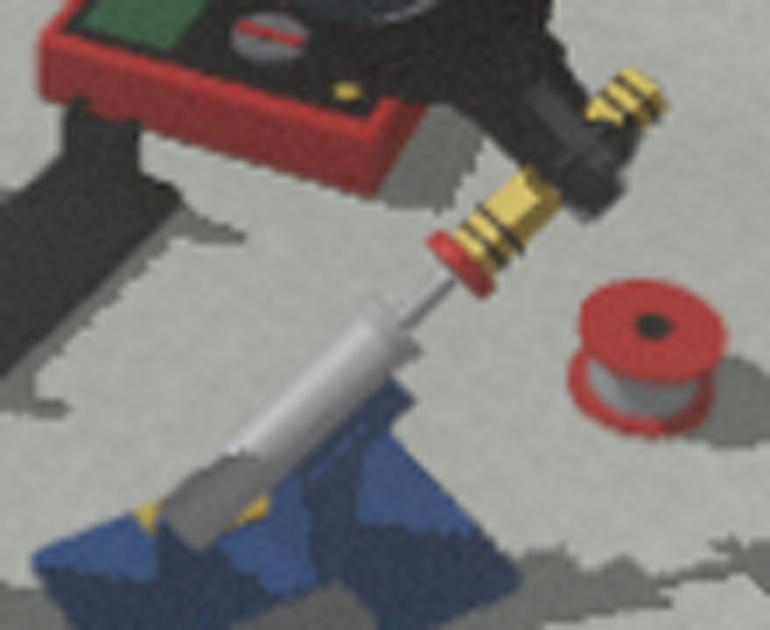

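```bash
python3 -m handwheel '[{"grip":1.0,"linear":[0.3,0,0],"rotation":[0,0,0]},{"grip":1.0,"linear":[0.7,0,0],"rotation":[0,0,0]},{"grip":1.0,"linear":[1.1,0,0],"rotation":[0,0,0]},{"grip":1.0,"linear":[1.5,0,0],"rotation":[0,0,0]},{"grip":1.0,"linear":[1.9,0,0],"rotation":[0,0,0]},{"grip":1.0,"linear":[2.2,0,0],"rotation":[0,0,0]},{"grip":1.0,"linear":[2.4,0,0],"rotation":[0,0,0]},{"grip":1.0,"linear":[2.4,0,0],"rotation":[0,0,0]}]'
python3 - <<'E'
from h import *
T=pose(); o=status.get_obs(); print(o['torque'],o['wrist_force']@s)
t=(T@np.append(TIP,1))[:3]-M; print('tip in mouth z',t@s,'y',t@T[:3,1],'zt',t@T[:3,2])
E
```

```text
time_s: 9.02
eef_pos: [0.5742, -0.2226, 0.1346]
eef_rot: [0.296, 0.155, 0.941, -0.049]
wrist_force: [0.9, 0.6, -1.5]
opening: 0.17
[0.16396406 0.36054262 0.00267608] -0.33800045584858796
tip in mouth z -0.08513971523843741 y -4.238614704205731e-05 zt -0.0005874779913918138
```

```bash
python3 -m handwheel '[{"grip":1.0,"linear":[0.1,0,0],"rotation":[0,0,0]},{"grip":1.0,"linear":[0.2,0,0],"rotation":[0,0,0]},{"grip":1.0,"linear":[0.2,0,0],"rotation":[0,0,0]}]'
python3 - <<'E'
from h import *
T=pose(); o=status.get_obs(); print(o['torque'],o['wrist_force']@s)
t=(T@np.append(TIP,1))[:3]-M; print('tip in mouth z',t@s,'y',t@T[:3,1],'zt',t@T[:3,2])
_,a=grab('scene','sc11'); _,b=grab('side','s11'); _,c=grab('wrist','w11')
crop(a,130,110,60,50,10,'a1'); crop(b,300,210,60,50,10,'b1')
E
```

```text
time_s: 9.27
eef_pos: [0.5732, -0.2223, 0.134]
eef_rot: [0.296, 0.155, 0.941, -0.049]
wrist_force: [-0.6, 0.5, -1.5]
opening: 0.17
[0.13262004 0.2946951  0.00587911] -1.436800490833154
tip in mouth z -0.08642000102209631 y -0.00014697768944500517 zt -0.0006356075635183453
```

View pics/a1.png

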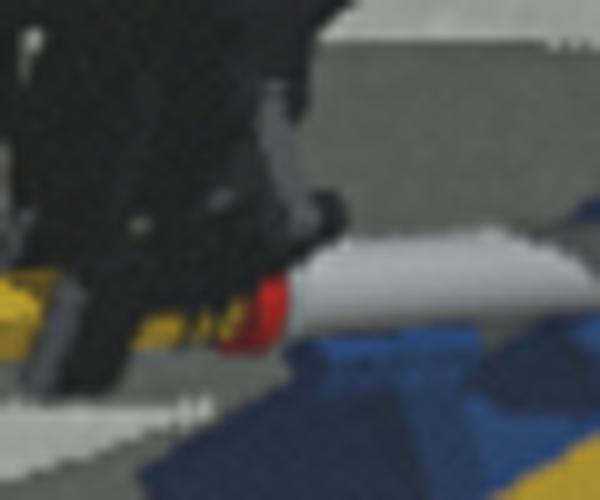

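View pics/b1.png

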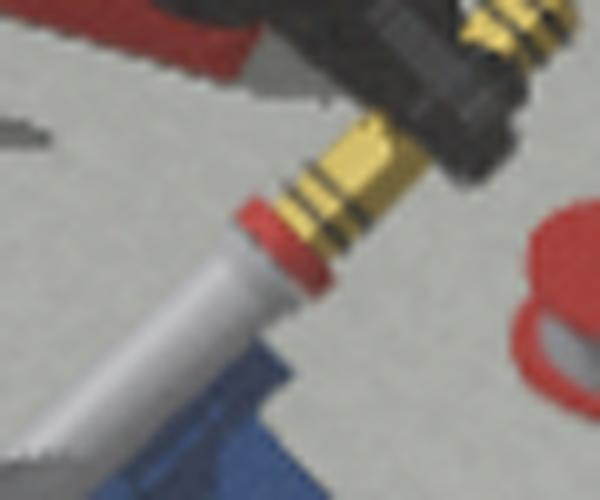

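View pics/w11.png

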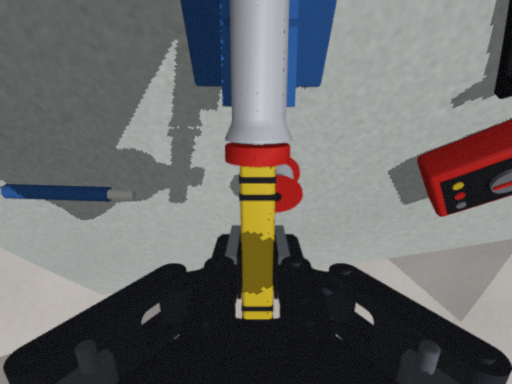

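```bash
python3 -m handwheel '[{"grip":1.0,"linear":[0.1,0,0],"rotation":[0,0,0]},{"grip":1.0,"linear":[0.1,0,0],"rotation":[0,0,0]},{"grip":1.0,"linear":[0.1,0,0],"rotation":[0,0,0]}]'
python3 - <<'E'
from h import *
T=pose(); o=status.get_obs(); print(o['torque'],o['wrist_force']@s)
t=(T@np.append(TIP,1))[:3]-M; print('tip in mouth z',t@s,'y',t@T[:3,1],'zt',t@T[:3,2])
E
```

```text
time_s: 9.67
eef_pos: [0.5723, -0.222, 0.1333]
eef_rot: [0.296, 0.155, 0.941, -0.049]
wrist_force: [-0.0, 0.5, -1.9]
opening: 0.173
[ 0.08728914  0.34775113 -0.03285162] -1.215677796731051
tip in mouth z -0.08747613397739204 y -0.0001466533439570233 zt -0.0006209584572751533
```

```bash
python3 -m handwheel '[{"grip":1.0,"linear":[0.1,0,0],"rotation":[0,0,0]},{"grip":1.0,"linear":[0.1,0,0],"rotation":[0,0,0]},{"grip":1.0,"linear":[0.1,0,0],"rotation":[0,0,0]}]'
python3 - <<'E'
from h import *
T=pose(); o=status.get_obs(); print(o['torque'],o['wrist_force']@s)
t=(T@np.append(TIP,1))[:3]-M; print('tip in mouth z',t@s,'y',t@T[:3,1],'zt',t@T[:3,2])
E
```

```text
time_s: 9.92
eef_pos: [0.572, -0.2221, 0.1333]
eef_rot: [0.297, 0.155, 0.941, -0.049]
wrist_force: [2.2, -0.6, -0.5]
opening: 0.176
[ 0.06350099 -0.00470043  0.06460069] 1.5511420106766936
tip in mouth z -0.0877195968002625 y -0.0003215608867221583 zt -0.000716236079167174
```

```bash
python3 -m handwheel '[{"grip":1.0,"linear":[0.1,0,0],"rotation":[0,0,0]},{"grip":1.0,"linear":[0.1,0,0],"rotation":[0,0,0]},{"grip":1.0,"linear":[0.1,0,0],"rotation":[0,0,0]},{"grip":1.0,"linear":[0.1,0,0],"rotation":[0,0,0]}]'
python3 - <<'E'
from h import *
T=pose(); o=status.get_obs(); print(o['torque'],o['wrist_force']@s)
t=(T@np.append(TIP,1))[:3]-M; print('tip in mouth z',t@s,'y',t@T[:3,1],'zt',t@T[:3,2])
_,a=grab('scene','sc12'); _,b=grab('side','s12'); _,c=grab('wrist','w12')
crop(b,300,210,60,50,10,'b1'); crop(c,200,90,120,100,6,'c1')
E
```

```text
time_s: 10.25
eef_pos: [0.5718, -0.2222, 0.1335]
eef_rot: [0.298, 0.155, 0.941, -0.049]
wrist_force: [5.7, -1.1, -0.1]
opening: 0.172
[ 0.05119048 -0.53267522  0.04691024] 4.641192962164865
tip in mouth z -0.08779554684383087 y -0.00044665175268373354 zt -0.0008038648306114609
```

View pics/b1.png

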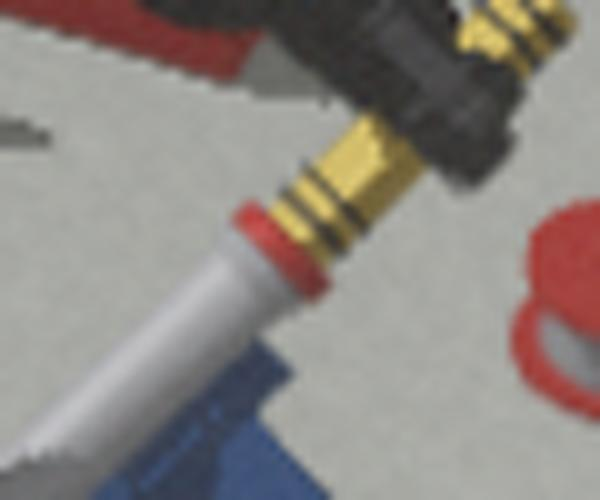

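View pics/c1.png

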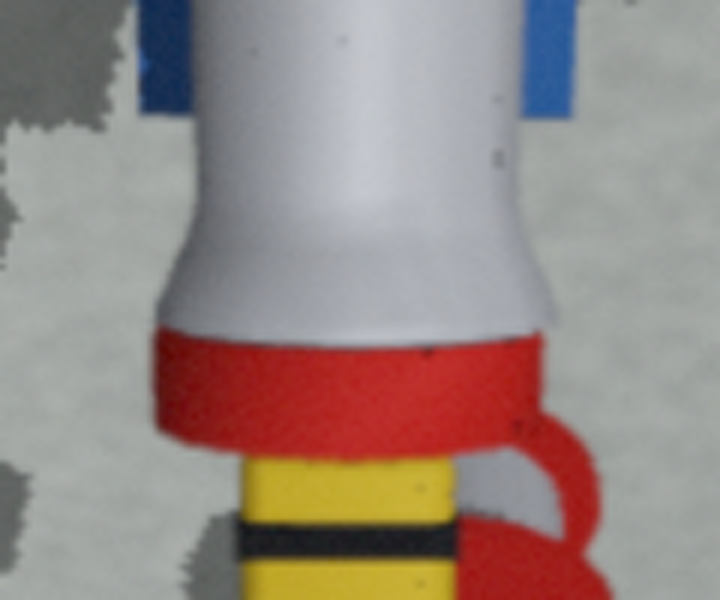

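Collar sits flush on the mouth (wrist crop: rim and red collar meet at row ~335, no gap), motion has stopped and about 5 N shows along the axis. I hold briefly, then draw it out.

```bash
python3 -m handwheel '[{"grip":1.0,"linear":[0,0,0],"rotation":[0,0,0]},{"grip":1.0,"linear":[0,0,0],"rotation":[0,0,0]},{"grip":1.0,"linear":[-0.4,0,0],"rotation":[0,0,0]},{"grip":1.0,"linear":[-1.2,0,0],"rotation":[0,0,0]},{"grip":1.0,"linear":[-2.2,0,0],"rotation":[0,0,0]},{"grip":1.0,"linear":[-3.4,0,0],"rotation":[0,0,0]},{"grip":1.0,"linear":[-4.6,0,0],"rotation":[0,0,0]},{"grip":1.0,"linear":[-5.8,0,0],"rotation":[0,0,0]},{"grip":1.0,"linear":[-7,0,0],"rotation":[0,0,0]},{"grip":1.0,"linear":[-8.2,0,0],"rotation":[0,0,0]},{"grip":1.0,"linear":[-9.4,0,0],"rotation":[0,0,0]},{"grip":1.0,"linear":[-10,0,0],"rotation":[0,0,0]}]'
python3 -m handwheel '[{"grip":1.0,"linear":[-1,0,0],"rotation":[0,0,0]},{"grip":1.0,"linear":[-2,0,0],"rotation":[0,0,0]},{"grip":1.0,"linear":[-3,0,0],"rotation":[0,0,0]},{"grip":1.0,"linear":[-4,0,0],"rotation":[0,0,0]},{"grip":1.0,"linear":[-4.5,0,0],"rotation":[0,0,0]},{"grip":1.0,"linear":[-4.5,0,0],"rotation":[0,0,0]},{"grip":1.0,"linear":[-4.5,0,0],"rotation":[0,0,0]}]'
python3 - <<'E'
from h import *
T=pose(); print(T.round(4))
_,a=grab('scene','sc13'); _,b=grab('side','s13'); T,c=grab('wrist','w13')
t=(T@np.append(TIP,1))[:3]-M; print('tip in mouth z',t@s)
E
```

```text
time_s: 11.4
eef_pos: [0.6497, -0.2485, 0.1907]
eef_rot: [0.297, 0.155, 0.941, -0.049]
wrist_force: [-0.2, 0.4, -1.5]
opening: 0.176
time_s: 11.98
eef_pos: [0.6835, -0.2596, 0.2152]
eef_rot: [0.296, 0.155, 0.941, -0.049]
wrist_force: [-0.2, -0.8, -1.5]
opening: 0.177
[[-7.766e-01  3.202e-01  5.425e-01  6.835e-01]
 [ 2.625e-01  9.473e-01 -1.835e-01 -2.596e-01]
 [-5.727e-01 -1.000e-04 -8.198e-01  2.152e-01]
 [ 0.000e+00  0.000e+00  0.000e+00  1.000e+00]]
tip in mouth z 0.054659236071877414
```

View pics/sc13.png

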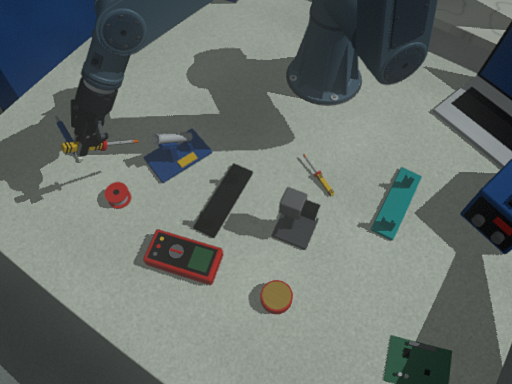

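View pics/s13.png

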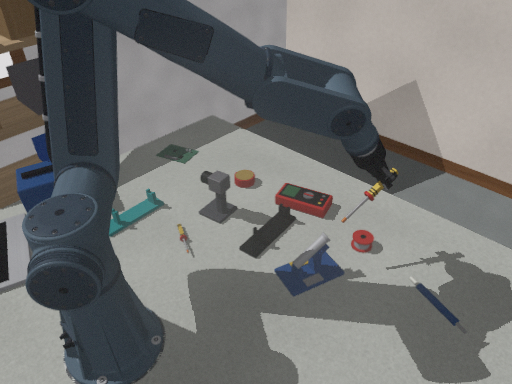

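View pics/w13.png

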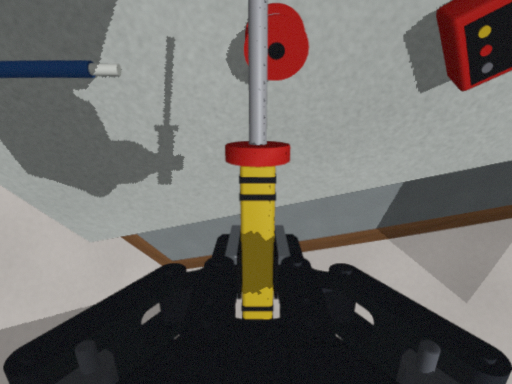

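Run:
```python
from h import *
a=cv2.imread('pics/sc13.png'); b=cv2.imread('pics/s13.png')
crop(a,262,175,70,80,9,'a2'); crop(b,190,160,60,70,9,'b2')
```

```text
(no output)
```

View pics/a2.png

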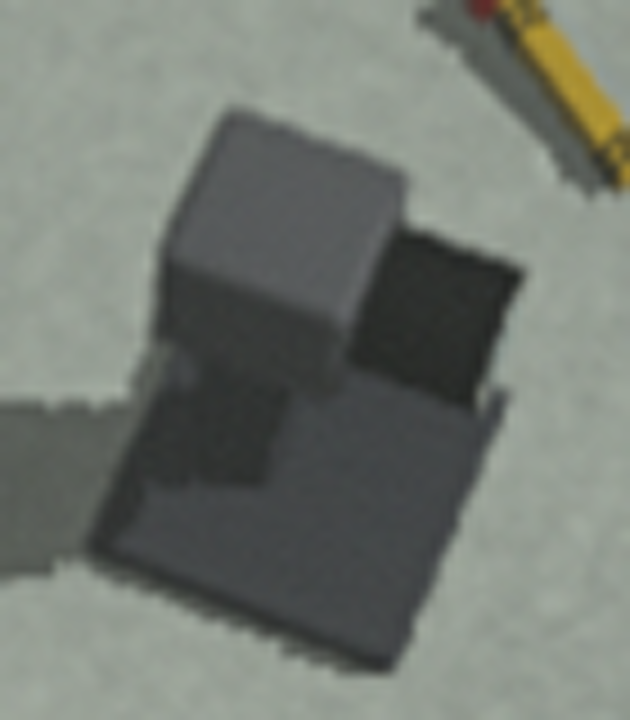

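View pics/b2.png

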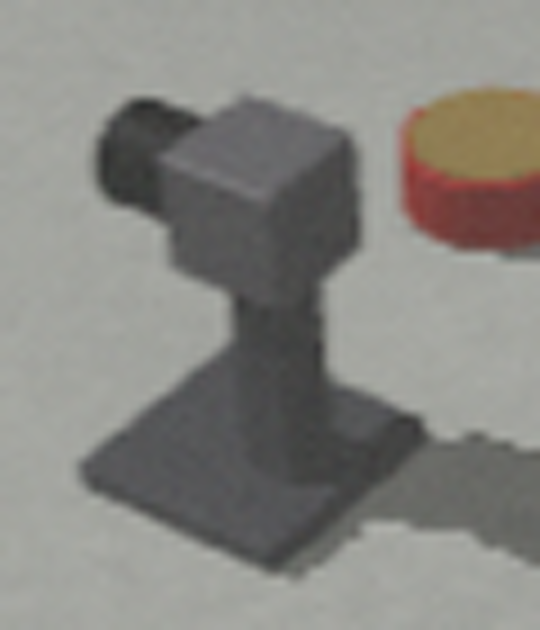

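Run:
```python
from h import *
T5=np.array([[-0.99448088,-0.10456338,0.00861814,0.56822504],[-0.10458304,0.99451441,-0.0018624,-0.0011111],[-0.00837613,-0.00275344,-0.99996113,0.22231601],[0,0,0,1]])
W=[(362+a/5,65+b/5) for a,b in [(470,152),(733,150),(690,435),(432,445)]]
S=[(262+a/9,175+b/9) for a,b in [(168,245),(232,105),(410,182),(345,325)]]
D=[(190+a/9,160+b/9) for a,b in [(355,135),(245,95),(160,155),(270,200)]]
for n,L in (('wrist',W),('scene',S),('side',D)):
    P=np.array([onz(n,p,.144,T5)[:2] for p in L]); print(n,P.round(4).tolist(),'centre',P.mean(0))
print('lens scene',onz('scene',(262+499/9,175+340/9),.122),'side left', onz('side',(190+118/9,160+155/9),.12))
e=[onz('scene',(262+a/9,175+b/9),.122) for a,b in [(523,270),(475,410)]];print(e,np.linalg.norm(e[0]-e[1]))
B=[onz('scene',(262+a/9,175+b/9),.012) for a,b in [(95,545),(390,662),(505,395)]];print('base scene',B)
B=[onz('side',(190+a/9,160+b/9),.012) for a,b in [(82,470),(270,562),(425,430)]];print('base side',B)
B=[onz('wrist',(362+a/5,65+b/5),.012,T5) for a,b in [(80,88),(432,77),(65,440)]];print('base w',B)
```

```text
wrist [[0.4691, 0.1432], [0.4625, 0.1876], [0.5077, 0.1955], [0.5148, 0.1502]] centre [0.48851858 0.16912801]
scene [[0.5133, 0.1535], [0.4716, 0.1461], [0.4663, 0.1935], [0.5085, 0.2]] centre [0.48993862 0.17328651]
side [[0.5121, 0.1466], [0.5036, 0.1917], [0.4607, 0.1854], [0.4678, 0.1393]] centre [0.48605463 0.16578253]
lens scene [0.48073697 0.22956372 0.122     ] side left [0.47274323 0.22485497 0.12      ]
[array([0.46068554, 0.22504904, 0.122     ]), array([0.50039545, 0.234003  , 0.122     ])] 0.04070687817704631
base scene [array([0.53818565, 0.15356989, 0.012     ]), array([0.52386723, 0.23654289, 0.012     ]), array([0.43914216, 0.22347945, 0.012     ])]
base side [array([0.43278697, 0.21322024, 0.012     ]), array([0.44463077, 0.12770355, 0.012     ]), array([0.53035772, 0.14086002, 0.012     ])]
base w [array([0.45075078, 0.13211963, 0.012     ]), array([0.43660229, 0.21979876, 0.012     ]), array([0.53570088, 0.14693524, 0.012     ])]
```

```bash
cat >> h.py <<'E'
yc=np.array([-.159,.987,0]); yc/=np.linalg.norm(yc); xc=np.array([yc[1],-yc[0],0]); L=np.array([.479,.223,.120])
RF=np.c_[-xc,np.cross([0,0,-1],-xc),[0,0,-1]]
E
python3 - <<'E'
from h import *
print(pose().round(4)); delta(RF,L+.065*yc+[0,0,.15]); delta(RF,L+.035*yc)
E
```

```text
[[-7.771e-01  3.204e-01  5.418e-01  6.828e-01]
 [ 2.630e-01  9.473e-01 -1.830e-01 -2.593e-01]
 [-5.718e-01  3.000e-04 -8.204e-01  2.145e-01]
 [ 0.000e+00  0.000e+00  0.000e+00  1.000e+00]]
TCP target [0.6123 0.3106 0.2518] lin cm [ 18.34  51.72 -17.31] rot [ -8.46  34.18 -26.97]
TCP target [0.617  0.281  0.1018] lin cm [25.77 49.07 -4.21] rot [ -8.46  34.18 -26.97]
```

```bash
python3 -m handwheel '[{"grip":1.0,"linear":[0.4,1,-0.4],"rotation":[-0.2,0.7,-0.5]},{"grip":1.0,"linear":[1.1,3.1,-1],"rotation":[-0.5,2.1,-1.6]},{"grip":1.0,"linear":[2,5.7,-1.9],"rotation":[-0.9,3.8,-3]},{"grip":1.0,"linear":[3,8.5,-2.9],"rotation":[-1.4,5.6,-4.5]},{"grip":1.0,"linear":[4,11.4,-3.8],"rotation":[-1.9,7.5,-5.9]},{"grip":1.0,"linear":[5.1,14.5,-4.9],"rotation":[-2.4,9.6,-7.6]},{"grip":1.0,"linear":[6.2,17.6,-5.9],"rotation":[-2.9,11.6,-9.2]},{"grip":1.0,"linear":[7.3,20.7,-6.9],"rotation":[-3.4,13.7,-10.8]},{"grip":1.0,"linear":[8.4,23.8,-8],"rotation":[-3.9,15.7,-12.4]},{"grip":1.0,"linear":[9.4,26.4,-8.8],"rotation":[-4.3,17.4,-13.8]},{"grip":1.0,"linear":[10,28.2,-9.4],"rotation":[-4.6,18.6,-14.7]},{"grip":1.0,"linear":[10.1,28.5,-9.5],"rotation":[-4.7,18.8,-14.8]}]'
python3 - <<'E'
from h import *
print(pose().round(4)); delta(RF,L+.065*yc+[0,0,.15]); print(status.get_obs()['q'])
E
```

```text
time_s: 13.13
eef_pos: [0.6443, 0.0583, 0.236]
eef_rot: [0.136, 0.025, 0.99, -0.022]
wrist_force: [0.2, -0.7, -1.0]
opening: 0.175
[[-0.9617  0.0545  0.2687  0.6443]
 [ 0.0427  0.9979 -0.0493  0.0583]
 [-0.2709 -0.036  -0.9619  0.236 ]
 [ 0.      0.      0.      1.    ]]
TCP target [0.6123 0.3106 0.2518] lin cm [ 3.73 24.95 -3.62] rot [ -3.72  15.44 -11.91]
[-0.07886107  0.16183394  1.64427696 -0.03210129  1.06033419 -1.58827782]
```

```bash
python3 -m handwheel '[{"grip":1.0,"linear":[0.2,1.2,-0.5],"rotation":[-0.2,0.8,-0.6]},{"grip":1.0,"linear":[0.5,3.7,-1],"rotation":[-0.6,2.3,-1.8]},{"grip":1.0,"linear":[0.9,6.7,-1.5],"rotation":[-1,4.2,-3.2]},{"grip":1.0,"linear":[1.4,9.8,-2],"rotation":[-1.5,6.2,-4.8]},{"grip":1.0,"linear":[1.9,12.9,-2.5],"rotation":[-1.9,8,-6.2]},{"grip":1.0,"linear":[2.4,16,-3],"rotation":[-2.4,9.9,-7.6]},{"grip":1.0,"linear":[2.8,19,-3.6],"rotation":[-2.8,11.7,-9],"grip":1.0},{"grip":1.0,"linear":[3.2,21.6,-3.6],"rotation":[-3.2,13.3,-10.3]},{"grip":1.0,"linear":[3.5,23.6,-3.6],"rotation":[-3.5,14.6,-11.3]},{"grip":1.0,"linear":[3.7,25,-3.6],"rotation":[-3.7,15.4,-11.9]},{"grip":1.0,"linear":[3.7,25,-3.6],"rotation":[-3.7,15.4,-11.9]},{"grip":1.0,"linear":[3.7,25,-3.6],"rotation":[-3.7,15.4,-11.9]}]'
python3 -m handwheel '[{"grip":1.0,"linear":[0,0,0],"rotation":[0,0,0]},{"grip":1.0,"linear":[0,0,0],"rotation":[0,0,0]}]'
python3 - <<'E'
from h import *
T,w=grab('wrist','w14'); print(T.round(4).tolist()); grab('scene','sc14');grab('side','s14'); delta(RF,L+.065*yc+[0,0,.15]);delta(RF,L+.065*yc)
E
```

```text
time_s: 14.13
eef_pos: [0.6139, 0.3072, 0.2501]
eef_rot: [0.0, -0.078, 0.997, -0.001]
wrist_force: [0.6, 0.1, -1.6]
opening: 0.171
time_s: 14.3
eef_pos: [0.6143, 0.3061, 0.2508]
eef_rot: [0.001, -0.077, 0.997, -0.001]
wrist_force: [0.1, -0.1, -1.4]
opening: 0.177
[[-0.9882, -0.1531, 0.0016, 0.6143], [-0.1531, 0.9882, -0.0015, 0.3061], [-0.0014, -0.0017, -1.0, 0.2508], [0.0, 0.0, 0.0, 1.0]]
TCP target [0.6123 0.3106 0.2518] lin cm [ 0.15  0.45 -0.08] rot [-0.08  0.09 -0.34]
TCP target [0.6123 0.3106 0.1018] lin cm [ 0.17  0.47 14.92] rot [-0.08  0.09 -0.34]
```

View pics/w14.png

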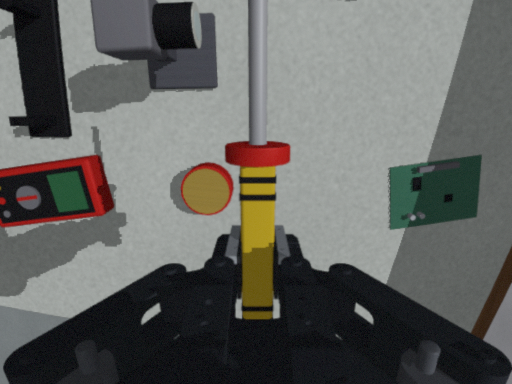

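View pics/sc14.png

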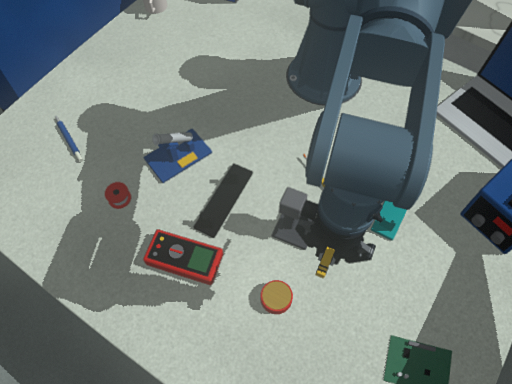

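View pics/s14.png

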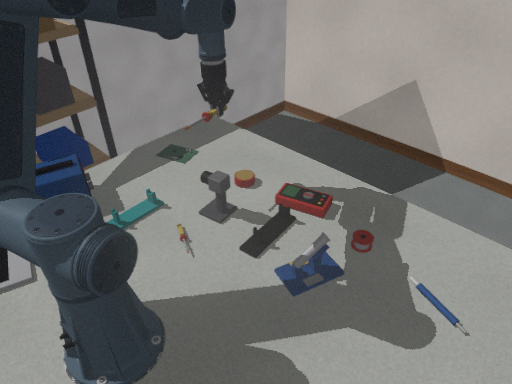

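Run:
```python
from h import *
w=cv2.imread('pics/w14.png'); crop(w,85,0,140,100,5.5,'w14a')
```

```text
(no output)
```

View pics/w14a.png

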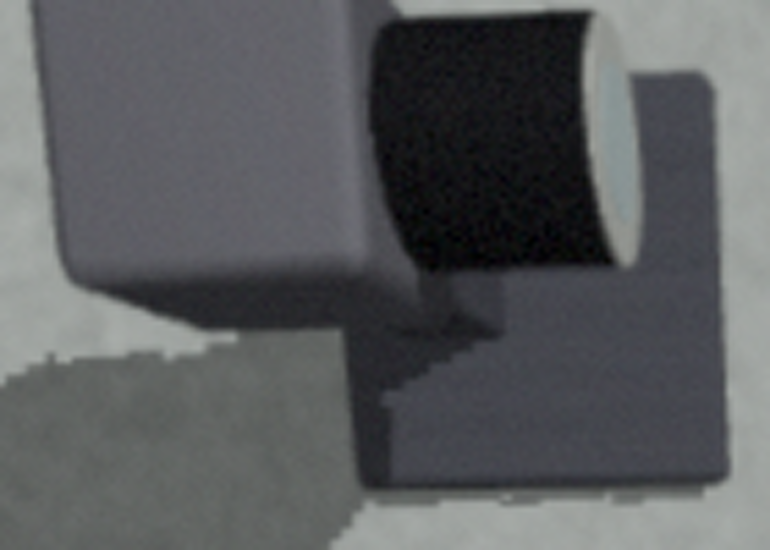

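Run:
```python
from h import *
T=np.array([[-0.9882, -0.1531, 0.0016, 0.6143], [-0.1531, 0.9882, -0.0015, 0.3061], [-0.0014, -0.0017, -1.0, 0.2508], [0,0,0,1]])
f=lambda a,b:(85+a/5.5,b/5.5)
print('lens',onz('wrist',f(612,140),.12,T))
e=[onz('wrist',f(*p),.12,T) for p in [(595,12),(628,270)]];d=e[0]-e[1];print(e,np.linalg.norm(d),np.degrees(np.arctan2(d[1],d[0])))
B=[onz('wrist',f(*p),.012,T) for p in [(728,480),(365,488),(712,75)]];print(B)
d=B[0]-B[1];print('y dir',d/np.linalg.norm(d))
```

```text
lens [0.47900413 0.2284144  0.12      ]
[array([0.46040213, 0.22359709, 0.12      ]), array([0.49839354, 0.23317961, 0.12      ])] 0.03918127589275378 -165.84363503255884
[array([0.52321077, 0.23754898, 0.012     ]), array([0.53746646, 0.1510753 , 0.012     ]), array([0.436659  , 0.22328146, 0.012     ])]
y dir [-0.16266031  0.98668213  0.        ]
```

```bash
sed -i 's/L=np.array(\[.479,.223,.120\])/L=np.array([.4793,.227,.120])/' h.py
python3 - <<'E'
from h import *
print(pose()[:3,3]); delta(RF,L+.065*yc);delta(RF,L+.035*yc)
E
```

```text
[0.61442822 0.3063549  0.2510444 ]
TCP target [0.6126 0.3146 0.1018] lin cm [ 0.08  0.87 14.92] rot [-0.08  0.09 -0.34]
TCP target [0.6173 0.285  0.1018] lin cm [ 0.06 -2.13 14.93] rot [-0.08  0.09 -0.34]
```

```bash
python3 -m handwheel '[{"grip":1.0,"linear":[0.1,0.5,1.5],"rotation":[0,0,-0.3]},{"grip":1.0,"linear":[0.1,0.9,4],"rotation":[0,0,-0.3]},{"grip":1.0,"linear":[0.1,0.9,7],"rotation":[0,0,-0.3]},{"grip":1.0,"linear":[0.1,0.9,10],"rotation":[0,0,-0.3]},{"grip":1.0,"linear":[0.1,0.9,12.5],"rotation":[0,0,-0.3]},{"grip":1.0,"linear":[0.1,0.9,14.2],"rotation":[0,0,-0.3]},{"grip":1.0,"linear":[0.1,0.9,14.9],"rotation":[0,0,-0.3]},{"grip":1.0,"linear":[0.1,0.9,14.9],"rotation":[0,0,-0.3]},{"grip":1.0,"linear":[0.1,0.9,14.9],"rotation":[0,0,-0.3]},{"grip":1.0,"linear":[0.1,0.9,14.9],"rotation":[0,0,-0.3]}]'
python3 - <<'E'
from h import *
T,w=grab('wrist','w15'); print(T.round(4).tolist()); _,a=grab('scene','sc15');_,b=grab('side','s15'); delta(RF,L+.035*yc)
crop(b,150,130,110,90,7,'b1')
E
```

```text
time_s: 15.28
eef_pos: [0.6134, 0.3161, 0.1039]
eef_rot: [0.002, -0.08, 0.997, -0.0]
wrist_force: [0.1, -0.1, -0.6]
opening: 0.176
[[-0.9872, -0.1594, 0.0045, 0.6134], [-0.1594, 0.9872, -0.0, 0.3161], [-0.0044, -0.0008, -1.0, 0.1039], [0.0, 0.0, 0.0, 1.0]]
TCP target [0.6173 0.285  0.1018] lin cm [ 0.08 -3.15  0.19] rot [-0.05  0.23  0.03]
```

View pics/w15.png

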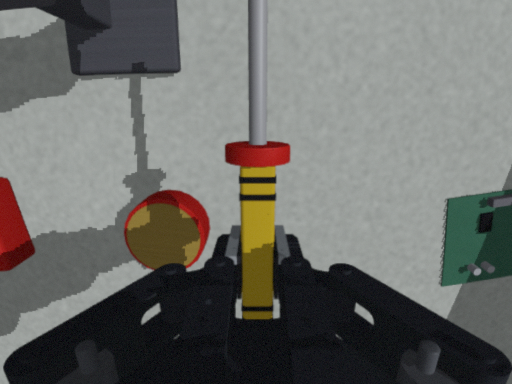

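View pics/b1.png

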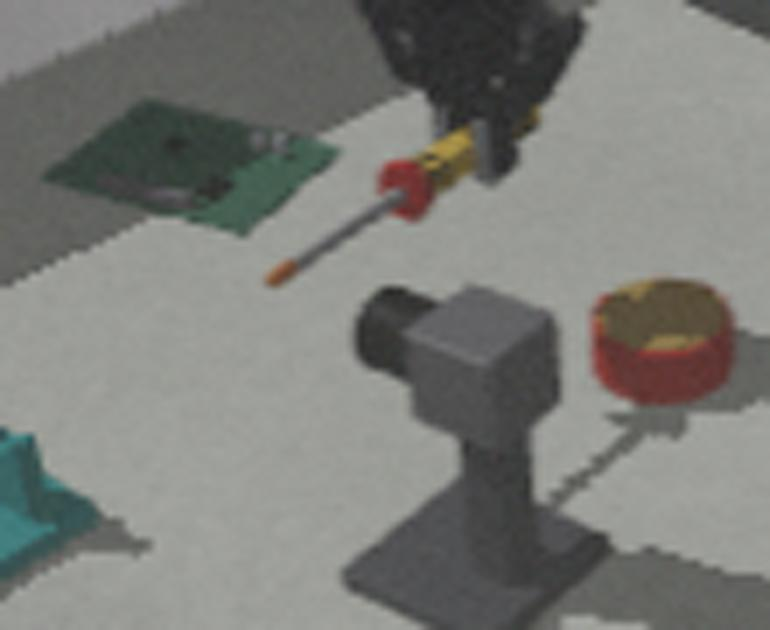

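View pics/sc15.png

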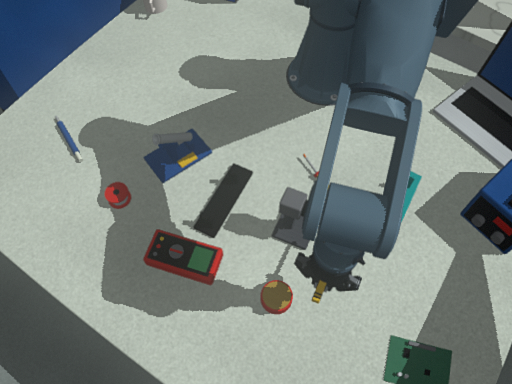

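```bash
python3 -m handwheel '[{"grip":1.0,"linear":[0.1,-0.4,0.1],"rotation":[0,0.1,0]},{"grip":1.0,"linear":[0.1,-1.1,0.1],"rotation":[0,0.1,0]},{"grip":1.0,"linear":[0.1,-1.8,0.1],"rotation":[0,0.1,0]},{"grip":1.0,"linear":[0.1,-2.4,0.1],"rotation":[0,0.1,0]},{"grip":1.0,"linear":[0.1,-2.9,0.1],"rotation":[0,0.1,0]},{"grip":1.0,"linear":[0.1,-3.1,0.1],"rotation":[0,0.1,0]},{"grip":1.0,"linear":[0.1,-3.1,0.1],"rotation":[0,0.1,0]},{"grip":1.0,"linear":[0.1,-3.1,0.1],"rotation":[0,0.1,0]},{"grip":1.0,"linear":[0.1,-3.1,0.1],"rotation":[0,0.1,0]},{"grip":1.0,"linear":[0.1,-3.1,0.1],"rotation":[0,0.1,0]}]'
python3 - <<'E'
from h import *
T,w=grab('wrist','w16'); print(T.round(4).tolist()); _,a=grab('scene','sc16');_,b=grab('side','s16'); delta(RF,L+.035*yc)
crop(b,180,150,70,60,10,'b1'); crop(a,260,170,80,80,8,'a1')
E
```

```text
time_s: 16.27
eef_pos: [0.6159, 0.2854, 0.1007]
eef_rot: [-0.0, -0.08, 0.997, -0.001]
wrist_force: [0.5, -0.6, -1.1]
opening: 0.173
[[-0.9871, -0.1601, -0.0005, 0.6159], [-0.1601, 0.9871, -0.0012, 0.2854], [0.0007, -0.0011, -1.0, 0.1007], [0.0, 0.0, 0.0, 1.0]]
TCP target [0.6173 0.285  0.1018] lin cm [-0.13 -0.06 -0.11] rot [-0.07 -0.04  0.06]
```

View pics/b1.png

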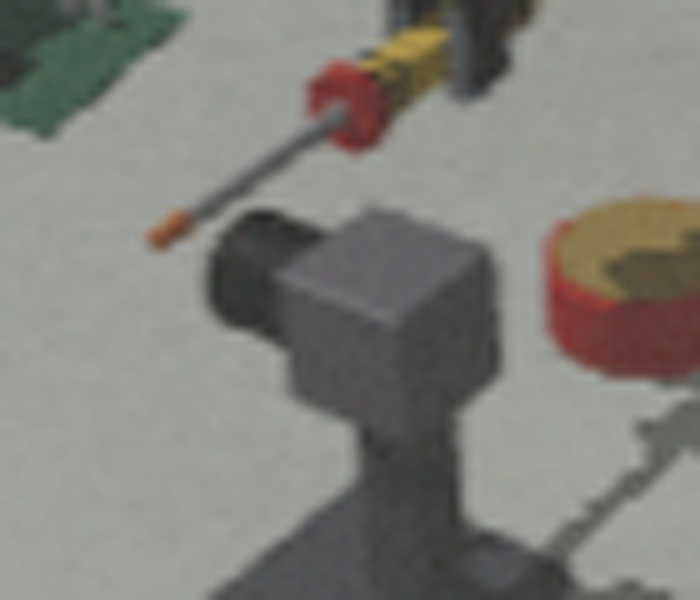

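View pics/a1.png

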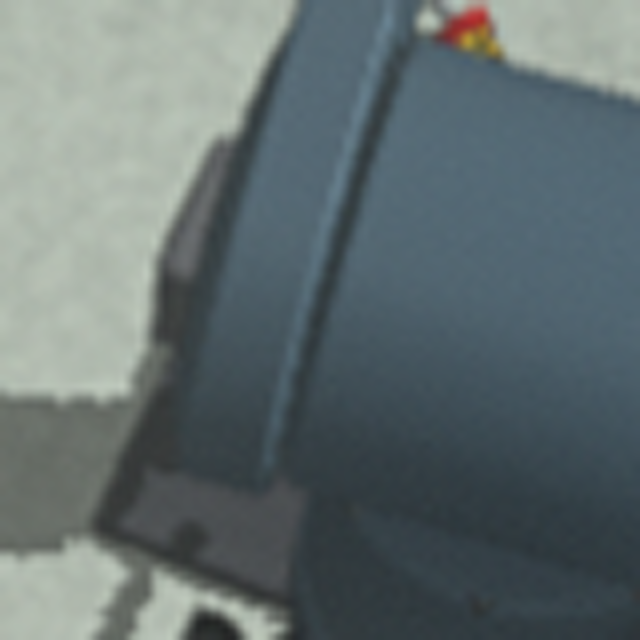

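View pics/w16.png

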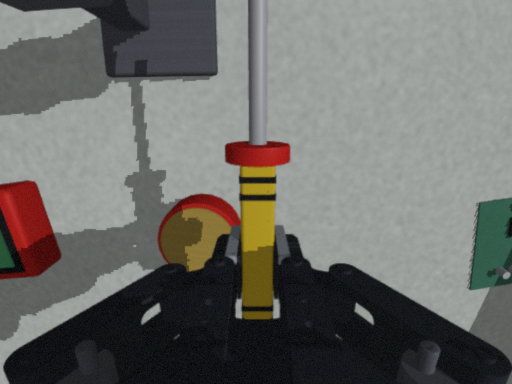

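Run:
```python
from h import *
T=pose(); print(T[:3,3]); t=(T@np.append(TIP,1))[:3]; d=t-L; print('cam frame x,y,z',d@xc,d@yc,d[2])
X=onz('side',(180+158/10-.3,150+240/10),t[2]); print('side tip',X,'rel',(X-L)@xc,(X-L)@yc)
print('FK tip proj crop',(proj('side',t)-[180,150])*10,'lens centre crop',(proj('side',L)-[180,150])*10)
ring=[L+.019*(np.cos(a)*xc+np.sin(a)*np.array([0,0,1])) for a in np.linspace(0,6.28,9)]
print(((proj('side',np.array(ring))-[180,150])*10).round(0).tolist())
```

```text
[0.61591043 0.28537694 0.10070265]
cam frame x,y,z -0.0013313452885253365 0.035477523352127276 -0.00099967450247955
side tip [0.46913497 0.25751579 0.11900033] rel -0.005182295635644625 0.03174405353619279
FK tip proj crop [[154.29477718 230.64420738]] lens centre crop [[242.97407792 260.75852464]]
[[283.0, 232.0], [267.0, 204.0], [237.0, 209.0], [210.0, 245.0], [202.0, 290.0], [219.0, 317.0], [249.0, 312.0], [275.0, 277.0], [283.0, 232.0]]
```

```bash
python3 -m handwheel '[{"grip":1.0,"linear":[-0.1,0,-0.1],"rotation":[0,0,0]},{"grip":1.0,"linear":[-0.1,0,-0.1],"rotation":[0,0,0]},{"grip":1.0,"linear":[-0.1,0,-0.1],"rotation":[0,0,0]},{"grip":1.0,"linear":[-0.1,0,-0.1],"rotation":[0,0,0]},{"grip":1.0,"linear":[-0.1,0,-0.1],"rotation":[0,0,0]},{"grip":1.0,"linear":[-0.1,0,-0.1],"rotation":[0,0,0]},{"grip":1.0,"linear":[-0.1,0,-0.1],"rotation":[0,0,0]},{"grip":1.0,"linear":[-0.1,0,-0.1],"rotation":[0,0,0]}]'
python3 - <<'E'
from h import *
T=pose(); o=status.get_obs(); t=(T@np.append(TIP,1))[:3]; d=t-L; print('cam frame x,y,z',d@xc,d@yc,d[2],'level',T[2,0],abs(o['dq']).max(),o['opening'])
ctrl.hand_in()
E
```

```text
time_s: 17.08
eef_pos: [0.617, 0.2853, 0.1017]
eef_rot: [-0.0, -0.08, 0.997, -0.001]
wrist_force: [-0.0, 0.0, -1.0]
opening: 0.176
cam frame x,y,z -0.0003141141457864104 0.035275811764140526 1.2110983062502134e-05 level 0.0007053583624863721 0.000806213553386363 0.1756156716152611
the job is handed in; nothing more can be done
```

I took the larger gauge from the black rest and slid its rod into the sleeve until the red collar sat flush. I then drew it right out and handed in at 17.1 s, with the tip held in front of the lens. The hand-in gives no verdict.

- **Seating:** motion stopped with about 5 N along the sleeve. The wrist picture shows no gap between collar and mouth. By arm position alone the rod read 87.8 mm deep instead of 90 mm, a difference within my measuring error.
- **Drawn out:** the tip came about 55 mm clear of the mouth, with the gauge still gripped.
- **Final pose, computed from the arm position:** the tip is about 0 mm sideways and 0 mm up or down from the lens axis, and 35 mm in front of the lens. The gauge is level within 0.001 rad, the arm is still and the fingers are closed on the handle.
- **Where checks disagreed:** the side camera's absolute reading of the tip, taken just before the last 1 mm correction, differed by about 4 mm from the arm's. That camera showed the lens barrel shifted about as much the same way, so I trusted the relative position. The scene camera could not check the tip because the arm blocked its view.
- **Bystanders and inspection camera:** the multimeter, spool and tin show no visible shift in the pictures. I didn't measure their positions at the end. I saw no sign of contact with the inspection camera, and wrist forces stayed near zero around it.

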